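# Stack the kitting trays on the tier stand and pin them for carrying

## Robot

A 6-joint arm with a two-finger parallel gripper is mounted at the origin on a cart in front of the work surface, level with it; the furniture and walls round the work are solid. World frame = base frame: x ahead of the robot, y to its left, z up, the work surface at z = 0. Lengths are in m, angles in rad, forces in N, time in s.
With the tool pointing down it reaches from about 0.275 to 0.85 m from the base axis. Payload 19 kg.
Tool frame: the origin (TCP) lies midway between the tips of the shut fingers; the grasp point (between the pads) lies 19 mm behind it; z points along the fingers, x is the direction in which the jaws open and shut, and the axes are right-handed (so a half turn about z gives the same grasp; the last joint's range is limited). The gripper opens to 85 mm and grips with 20 to 120 N. Pads are 22 mm wide; open, the fingers measure 114 mm over their backs; the gripper's body (76 mm by 85 mm) begins 54 mm behind the grasp point. The pads swing forward as they close: fully open they stand 13 mm farther back than shut.
Start: joints at [1.115, 0.15, 1.437, -0, 1.554, -0.134], TCP at [0.182, 0.545, 0.231] pointing down, gripper open.
Joint ranges: [-2.8, 2.8], [-0.68, 2.1], [0.12, 2.68], [-1.39, 4.53], [0.16, 2.79], [-2.81, 2.81]. Speed limits (rad/s): [1.89, 1.89, 2.22, 3.01, 3.01, 3.01].

## Interface

Orientations are given as a unit quaternion [x, y, z, w].
In Python, from cell import robot, get_image, camera_model, order, nets gives the robot as it stands. The module is installed in compiled form; this text tells all that it offers.
- The arm moves only by the tool play_rows, never from a script. Its argument "series" is a list of rows, each an object of numbers: "dx", "dy", "dz": the shift along the tool's x, y, z in units of 0.12 m (1.0 is 0.12 m); "ax", "ay", "az": the turn, a rotation vector about the tool's x, y, z in units of 360 degrees (1.0 is 360 degrees); "claw": the closure, from -1 (fully open) to 1 (shut), so that 0 is half open. A call has 1 to 5 rows; each row is the pose to reach, as a shift and turn from the pose measured when the call began, along the tool's axes at that moment, turning the shorter way round; what a row does not reach only later rows make up. A row lasts 1/8 s, in which the tool goes at most 62.5 mm and 10.7 degrees, less where a joint would pass 70% of its speed; a pose out of reach is approached as far as the arm can. A call with a number of a shift or a turn outside -1 to 1 is refused whole. A call with a gripper value outside its range is refused whole. The fingers move at their own pace and stop on an object; "squeeze" is the grip in N (left out, the last holds). Time passes only in rows, so rows that repeat a pose let the fingers close. It gives the time, the measured TCP pose, the force and the opening at its end, in the units of the state.
- robot.sense(): the state, without advancing time (a new reading comes with each control period).
- get_image(name): name is "scene" or "top" or "wrist"; returns the picture (384x512x3 uint8, red, green, blue); there is no depth.
- camera_model(name): a dict with "mtx" (3x3 intrinsics, pixels), "rvec" (rotation vector, rad) and "tvec" (3), from world to camera coordinates, as OpenCV has them; the wrist camera has in their place "tool_from_camera" (4x4, takes a point from camera to tool coordinates, whose origin is the TCP and whose axes are the tool frame's). Camera axes: x right, y down, z forward; pixel columns grow to the right and rows downward; lengths in m; the calibration is good to about 2 mm. A picture is of the moment at which its call begins: read the wrist's pose just before it. camera_model takes no time and is no camera call.
- order.job_done(): hands the job in, once; it reports no verdict.
Trained networks look in the newest picture that a camera, given by its name, has taken for a name from the list of things; names that differ only in an ending like _2 or _b are one class to them, and where a whole thing is asked for, a point or a joint stands for the part that bears it (a point fixed in the world has none). Each returns a list of dicts, best first, with "score" (0 to 1); they miss things now and then, are a little off and sometimes report something else, mostly with a low value. They report only what shows in the picture. A call takes as long as a camera call.
- nets.search_frame(label, camera): "bbox" ([left, top, right, bottom] in pixels, round what is visible of it).
- nets.regions_of(label, camera): "mask" (384x512 bool, what is visible of it) and "bbox" ([left, top, right, bottom] in pixels, round what is visible of it).
- nets.landmark_of(label, camera): "uv" ([column, row] in pixels: a listed point, or the origin of a listed thing).
The state is a dict: "t": time; "joint_positions": joint angles; "qd": joint speeds; "joint_efforts": joint torques, N m; "tool_pos": TCP position; "ee_rot": TCP orientation; "ft_force": force on the tool from outside, world axes, zero at the start; "torque": the same for the moment, N m; "opening": finger opening in m.
Only numpy, scipy, OpenCV 4.12 (cv2) and the standard library are available. Lean on these libraries where they do the work, as an engineer would, in place of code of your own. Each camera call takes 0.05 s, during which the arm holds its last target.

## Task

Stack the two grey kitting trays from the sloped easels on the four-post tier stand: the deep one level on the lower shoulders, then the shallow one above it on the upper shoulders, its lugs between the stand's two front uprights. Then take the locking pin from its rest and push it, from either side, through all four eyes (upright, lug, lug, upright) until its flange meets the upright, so that the trays cannot jump off when the stand is carried. Leave the other things on the bench where they are.

Things in the scene. Friction and masses are not known exactly. Their poses are not given: they have to be found in the camera images.
- tier_stand: Fixed steel stand. Origin on the bench amid its 4 posts; z up, -x its front (robot side). Base plate x -96 to +70, y +-66 mm, 12 mm high. Posts at x = +-46, y = +-38, stepped: diameter 30 up to the lower shoulder (height 28), 20 up to the upper shoulder (height 84, top 3 mm bevelled), 10 up to the top (height 114, last 10 mm tapered). In front two flat uprights with eyes
- seat_low (a point): Centre of the 4 lower shoulders, 28 mm above the stand's origin: the deep tray's origin belongs here; axes as the stand
- seat_high (a point): Centre of the 4 upper shoulders, 84 mm above the stand's origin: the shallow tray's origin belongs here, its axes as the stand's
- pin_axis (a point): Middle of the line through the eyes of the stand's two front uprights: x = -80, y = 0, z = 96 mm in the stand's frame, same axes. Uprights: 6 mm thick, at y = +-46 (outer faces +-49), 22 mm wide in x, 107 mm high; round eyes of 13 mm diameter run through them along y. The pin's origin belongs here, its x along the stand's y, either way
- deep_tray: Loose grey tray, 130 (x) by 116 mm (y), rim 38 mm above its underside, 0.24 kg +-40 %. Origin: centre of the underside, z out of the open top. Floor 6 mm thick, walls 3 mm; 4 corner holes of 23 mm diameter at x = +-46, y = +-38. May go on either way round. Starts on a 30 degree easel, its -x edge lowest
- deep_fin (a point): Middle of the top of the deep tray's grip fin, 48 mm above the underside, axes as the tray. The fin stands at the tray's centre: 56 mm long in x, 12 mm thick in y, rising from the floor; a low divider (4 mm thick, to 18.5 mm above the underside) runs on from its ends
- shallow_tray: Loose grey tray, footprint, floor, walls and axes as the deep tray, but its rim is 22 mm above the underside and its 4 corner holes (same places) have 13 mm diameter: they go over the thin upper part of the posts only. 0.20 kg +-40 %. Two lugs stick out of its -x side. Starts on the other 30 degree easel, lug edge lowest
- shallow_fin (a point): Middle of the top of the shallow tray's grip fin, 48 mm above the underside; the fin is that of the deep tray
- tray_lugs (a point): Middle of the line through the shallow tray's two lug eyes: x = -80, y = 0, z = 12 mm in the tray's frame. Lugs 6 mm thick at y = +-34, reaching to x = -91 (wall at -65), eyes of 13 mm diameter along y. On the seated tray the lugs stand between the stand's uprights and the 4 eyes line up
- lock_pin: Loose pin, 178 mm long, 0.07 kg +-40 %; x along its axis, handle to tip. Steel shank of diameter 9 from x = -49 to +59 mm (last 10 mm tapered); flange of diameter 21 from -53.5 to -49.5. Balances near x = -19. Origin on the axis, midway between the stand's uprights once the flange meets one. Starts level in the pin rest, axis 45 mm above the bench
- pin_handle (a point): Grip point of the pin: on its axis at x = -88, in the round black handle (diameter 18, x = -119.5 to -53.5), which overhangs the rest
- pin_tip (a point): Tip of the pin, x = +59 mm
- pin_rest: Fixed plywood rest, 84 (x) by 56 mm (y), 50 mm high; origin: centre of the underside. Two notched cheeks at x = +-30 carry the pin's shank (pin x along the rest's x); lift the pin straight up
- easel_a: Fixed plain aluminium easel, board 124 mm wide sloping 30 degrees, low at its -x side with a small lip, 101 mm high at +x. Origin on the bench under its middle, x level. Carries the deep tray at the start: tray origin at x = 3, z = 66 mm in the easel's frame, tray z leaning 30 degrees towards the easel's -x
- easel_b: A second easel like easel_a; carries the shallow tray at the start in the same way
- stretch_roll: bystander: upright roll of white stretch film, 117 x 106 x 119 mm tall; origin on its underside
- mug: bystander: green and white mug, 88 mm tall, 120 mm long over its handle; origin on its underside
- pliers: bystander: red-handled pliers lying flat, 178 mm long, 12 mm high; origin at the middle of the underside
- tape_measure: bystander: yellow and black tape measure, 33 x 79 x 65 mm tall; origin on its underside
- bracket_2: bystander: white L-shaped blind bracket standing up, 35 x 48 x 57 mm tall; origin on its underside
- label_roll: bystander: roll of labels, diameter 73, 36 mm high; origin on its underside
- screwdriver_1: bystander: blue-handled screwdriver lying flat, 206 mm long, 27 mm high; origin on its underside
- putty_tin: bystander: flat tin, diameter 62, 23 mm high; origin on its underside

How it is judged:
By the outcome, as a careful person would: the job done as asked, in the order asked, and still so for the second after the job is handed in, with the robot touching nothing.
It also fails if it takes over 72 s, if anything falls off the work surface, if the arm or the gripper's body presses on something with over 40 N, if the wrist force passes 120 N, or if a joint passes its speed limit or range.

## Working session

There is one attempt and no reset: what is moved stays moved. The work goes in short steps, Python scripts to look and compute and a tool call to move; the robot and the scene stay as the last step left them, time stands still between calls to the robot, and variables do not carry over. Pictures are saved under pics/ and viewed, and the job is handed in when it is done.

Besides the shell and the picture viewer there is one more tool, called after "Call:" as a command line: name --argument value ..., lists and objects as JSON in quotes. play_rows: Moves the arm, as the interface text tells. Shifts and turns lie within -1 to 1; 1 stands for 0.12 m of shift or 360 degrees of turn. Its arguments: {"type":"object","properties":{"series":{"type":"array"},"squeeze":{"type":"number"}},"required":["series"]}

```bash
mkdir -p pics
cat > h.py <<'E'
import numpy as np, cv2, json
from cell import robot, get_image, camera_model, order, nets
from scipy.spatial.transform import Rotation as R
def save(name,fn):
    im=get_image(name); cv2.imwrite('pics/'+fn,im[:,:,::-1]); return im
def st():
    s=robot.sense(); return s
def T_tool(s=None):
    s=s or robot.sense(); T=np.eye(4);T[:3,:3]=R.from_quat(s['ee_rot']).as_matrix();T[:3,3]=s['tool_pos'];return T
def cam(name,T=None):
    m=camera_model(name)
    K=np.array(m['mtx'])
    if name=='wrist':
        Tw=(T if T is not None else T_tool())@np.array(m['tool_from_camera'])
        W=np.linalg.inv(Tw)
    else:
        W=np.eye(4);W[:3,:3]=R.from_rotvec(np.ravel(m['rvec'])).as_matrix();W[:3,3]=np.ravel(m['tvec'])
    return K,W
def proj(P,K,W):
    P=np.atleast_2d(P); c=P@W[:3,:3].T+W[:3,3]; u=c@K.T; return u[:,:2]/u[:,2:]
def ray(uv,K,W):
    d=np.linalg.inv(K)@np.array([uv[0],uv[1],1.]); Rt=W[:3,:3].T
    return -Rt@W[:3,3], Rt@d
def atz(uv,z,K,W):
    o,d=ray(uv,K,W); return o+d*(z-o[2])/d[2]
E
python3 - <<'E'
from h import *
s=st(); print(s)
save('scene','s0.png');save('top','t0.png');save('wrist','w0.png')
for n in('scene','top'):
    K,W=cam(n); print(n,K.tolist(),ray((256,192),K,W))
print(camera_model('wrist'))
for n in ['tier_stand','seat_low','seat_high','pin_axis','deep_tray','deep_fin','shallow_tray','shallow_fin','tray_lugs','lock_pin','pin_handle','pin_tip','pin_rest','easel_a','easel_b']:
    for c in('scene','top'):
        K,W=cam(c)
        print(n,c,[(np.round(d['uv'],1).tolist(),round(d['score'],2)) for d in nets.landmark_of(n,c)][:4])
print(st()['t'])
E
```

```text
{'t': 0.0, 'joint_positions': array([ 1.11496568e+00,  1.50978611e-01,  1.43802553e+00, -4.06561417e-06,
        1.55374873e+00, -1.34036119e-01]), 'qd': array([ 0.00108084,  0.00107202, -0.00049423, -0.00136536,  0.00028459,
        0.00114134]), 'joint_efforts': array([ 3.52362200e-03, -7.13056898e+01, -5.70857513e+01, -2.45523815e-04,
        9.54202755e-03, -8.32660908e-05]), 'tool_pos': array([0.18179248, 0.54526317, 0.23068239]), 'ee_rot': array([ 8.11254884e-01,  5.84692378e-01, -5.10765662e-04,  2.75045472e-04]), 'ft_force': array([-0.94934391,  0.66684398, -0.28175149]), 'torque': array([0.02199018, 0.0205123 , 0.01221492]), 'opening': 0.08559775994879762}
scene [[476.10415983783736, 0.0, 255.00373061186875], [0.0, 476.10415983783736, 197.7026426962935], [0.0, 0.0, 1.0]] (array([-0.49661018, -0.59626147,  1.13703518]), array([ 0.65153266,  0.39835576, -0.64572883]))
top [[372.58446625422533, 0.0, 260.4074844019502], [0.0, 372.58446625422533, 191.95510911865512], [0.0, 0.0, 1.0]] (array([0.36141459, 0.03527449, 1.3329291 ]), array([ 0.12277669,  0.01061784, -0.99244803]))
{'m
[... 1622 characters left out ...]
 top [([208.5, 156.0], 0.52), ([363.1, 202.3], 0.45)]
pin_tip scene [([195.1, 160.0], 0.61), ([170.1, 167.2], 0.36)]
pin_tip top [([141.3, 168.6], 0.67), ([166.4, 155.3], 0.66), ([234.8, 235.4], 0.44), ([259.7, 148.3], 0.35)]
pin_rest scene [([209.0, 176.3], 0.71)]
pin_rest top [([183.2, 162.5], 0.64)]
easel_a scene [([173.8, 202.9], 0.81), ([351.4, 270.7], 0.77), ([280.9, 263.3], 0.43)]
easel_a top [([362.7, 201.2], 0.87), ([367.6, 210.6], 0.65), ([176.6, 214.1], 0.52), ([369.0, 205.1], 0.47)]
easel_b scene [([173.8, 202.9], 0.81), ([351.4, 270.7], 0.77), ([280.9, 263.3], 0.43)]
easel_b top [([362.7, 201.2], 0.87), ([367.6, 210.6], 0.65), ([176.6, 214.1], 0.52), ([369.0, 205.1], 0.47)]
1.65
```

View pictures.

View pics/s0.png

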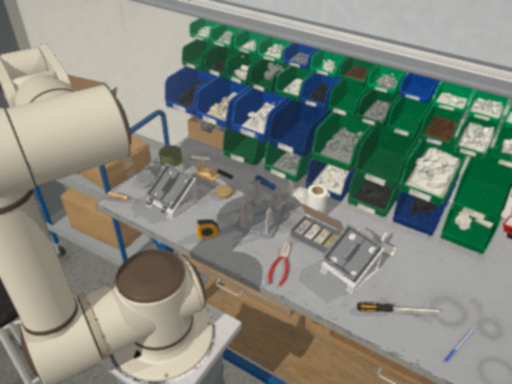

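View pics/t0.png

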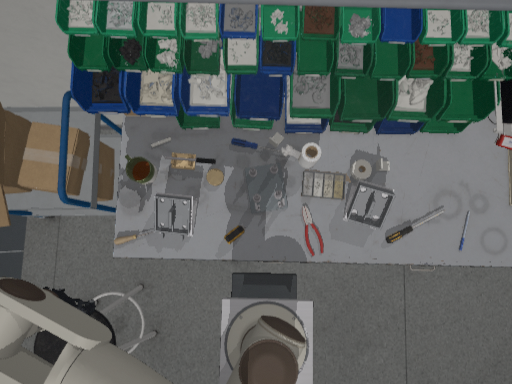

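View pics/w0.png

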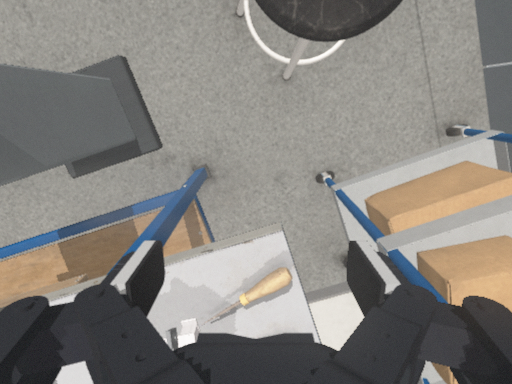

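Run:
```python
import cv2
t=cv2.imread('pics/t0.png');s=cv2.imread('pics/s0.png')
cv2.imwrite('pics/t0z.png',cv2.resize(t[130:270,125:325],None,fx=4,fy=4,interpolation=cv2.INTER_CUBIC))
cv2.imwrite('pics/t0y.png',cv2.resize(t[130:270,300:500],None,fx=4,fy=4,interpolation=cv2.INTER_CUBIC))
cv2.imwrite('pics/s0z.png',cv2.resize(s[130:280,120:320],None,fx=4,fy=4,interpolation=cv2.INTER_CUBIC))
```

```text
(no output)
```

View pics/t0z.png

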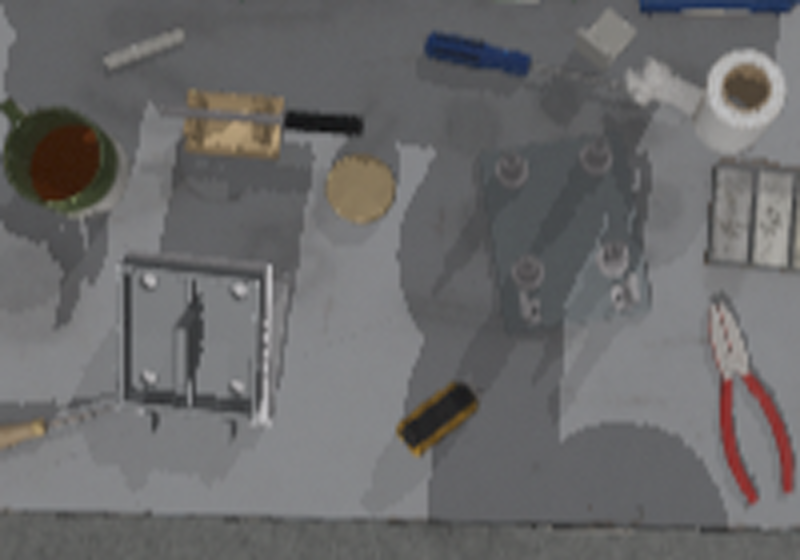

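View pics/t0y.png

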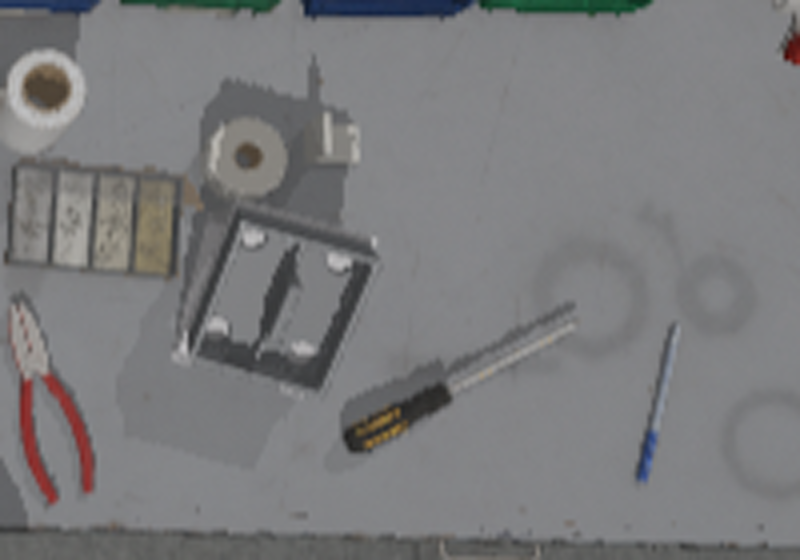

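View pics/s0z.png

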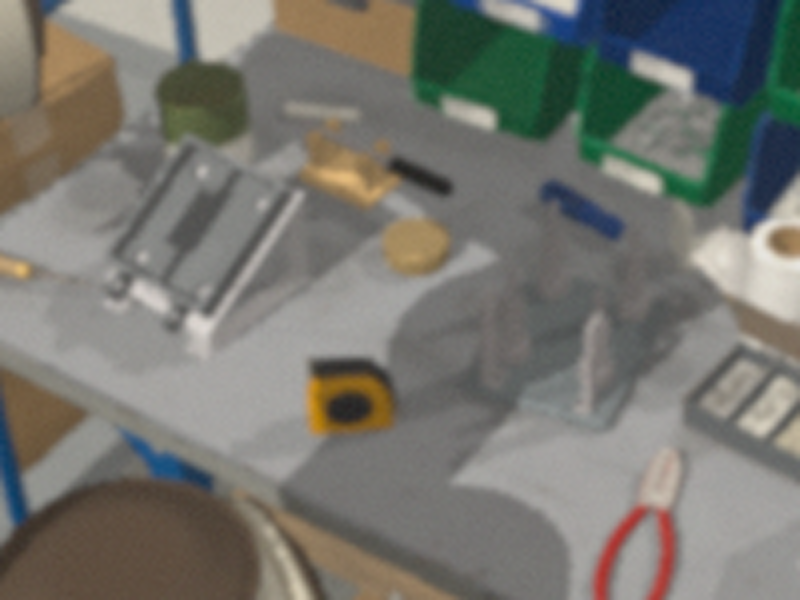

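Run:
```python
from h import *
K,W=cam('top')
def z(px,py,zz,o): # zoom coords
    return np.round(atz((px/4+o[0],py/4+o[1]),zz,K,W),3)
A=(125,130);B=(300,130)
print('post tops',[z(*p,.114,A) for p in [(510,165),(597,152),(527,268),(613,255)]])
print('uprights',[z(*p,.107,A) for p in [(530,300),(622,290)]])
print('pin handle end',z(360,124,.045,A),z(287,122,.045,A),'rest tip',z(160,115,.045,A))
print('shallow fin',z(190,340,.11,A), 'holes',[z(*p,h,A) for p,h in [((150,281),.095),((238,289),.095),((150,378),.05),((238,386),.05)]])
print('deep fin',z(285,295,.11,B), 'holes',[z(*p,h,B) for p,h in [((252,236),.095),((340,260),.095),((216,325),.05),((303,348),.05)]])
```

```text
post tops [array([0.581, 0.062, 0.114]), array([ 0.594, -0.01 ,  0.114]), array([0.496, 0.045, 0.114]), array([ 0.508, -0.025,  0.114])]
uprights [array([0.47 , 0.042, 0.107]), array([ 0.48 , -0.033,  0.107])]
pin handle end [0.627 0.196 0.045] [0.627 0.26  0.045] rest tip [0.631 0.372 0.045]
shallow fin [0.43 0.32 0.11] holes [array([0.479, 0.36 , 0.095]), array([0.474, 0.286, 0.095]), array([0.4  , 0.367, 0.05 ]), array([0.395, 0.291, 0.05 ])]
deep fin [ 0.483 -0.333  0.11 ] holes [array([ 0.533, -0.31 ,  0.095]), array([ 0.515, -0.384,  0.095]), array([ 0.461, -0.291,  0.05 ]), array([ 0.443, -0.366,  0.05 ])]
```

```bash
cat >> h.py <<'E'
def Rt(yaw,tilt=0):
    """tool orientation: object frame yaw (deg) about z, tilt (deg) of object z toward -x; tool x=obj y, y=obj x, z=-obj z"""
    Ro=R.from_euler('z',yaw,degrees=True).as_matrix()@R.from_euler('y',-tilt,degrees=True).as_matrix()
    return np.c_[Ro[:,1],Ro[:,0],-Ro[:,2]]
def plan(p,Rg=None,s=None):
    s=s or robot.sense(); T=T_tool(s); Rc=T[:3,:3]
    d=Rc.T@(np.array(p)-T[:3,3])/.12
    Rg=Rc if Rg is None else Rg
    a=R.from_matrix(Rc.T@Rg).as_rotvec()/(2*np.pi)
    n=max(np.linalg.norm(d)*.12/.0625, np.linalg.norm(a)*360/10.7)
    m=np.abs(d).max()
    print('d',np.round(d,3),'a',np.round(a,4),'rows',round(n,1),'| max',round(m,2),'half/third:',np.round(d/np.ceil(m),3),np.round(a/np.ceil(m),4))
E
python3 -c "
from h import *
plan([.41,.31,.27],Rt(-4))"
```

```text
d [-1.26   2.424 -0.323] a [-0.      0.     -0.0401] rows 5.3 | max 2.42 half/third: [-0.42   0.808 -0.108] [-0.      0.     -0.0134]
```

Call:
play_rows --series '[{"dx": -0.35, "dy": 0.6, "dz": -0.2, "az": -0.02, "claw": -1}, {"dx": -0.52, "dy": 1.0, "dz": -0.33, "az": -0.04, "claw": -1}, {"dx": -0.52, "dy": 1.0, "dz": -0.33, "az": -0.04, "claw": -1}]'

```text
schema error: expected keys dx, dy, dz, ax, ay, az, claw
```

```bash
python3 -c "
from h import *
plan([.41,.31,.27],Rt(-4))"
```

```text
d [-1.26   2.424 -0.323] a [-0.      0.     -0.0401] rows 5.3 | max 2.42 half/third: [-0.42   0.808 -0.108] [-0.      0.     -0.0134]
```

Call:
play_rows --series '[{"dx": -0.35, "dy": 0.5, "dz": -0.2, "ax": 0, "ay": 0, "az": -0.02, "claw": -1}, {"dx": -0.52, "dy": 1.0, "dz": -0.33, "ax": 0, "ay": 0, "az": -0.04, "claw": -1}, {"dx": -0.52, "dy": 1.0, "dz": -0.33, "ax": 0, "ay": 0, "az": -0.04, "claw": -1}]'

```text
t: 2.02
tool_pos: [0.278, 0.4467, 0.2721]
ee_rot: [0.732, 0.682, 0.001, 0.0]
ft_force: [-0.2, 0.5, 0.6]
opening: 0.0852
```

```bash
python3 -c "
from h import *
plan([.41,.31,.27],Rt(-4))"
```

```text
d [-1.058  1.178  0.018] a [ 0.0002 -0.0002 -0.0002] rows 3.0 | max 1.18 half/third: [-0.529  0.589  0.009] [ 0.0001 -0.0001 -0.0001]
```

Call:
play_rows --series '[{"dx": -0.35, "dy": 0.39, "dz": 0, "ax": 0, "ay": 0, "az": 0, "claw": -1}, {"dx": -0.7, "dy": 0.78, "dz": 0, "ax": 0, "ay": 0, "az": 0, "claw": -1}, {"dx": -1.0, "dy": 1.0, "dz": 0, "ax": 0, "ay": 0, "az": 0, "claw": -1}, {"dx": -1.0, "dy": 1.0, "dz": 0, "ax": 0, "ay": 0, "az": 0, "claw": -1}]'

```text
t: 2.52
tool_pos: [0.3905, 0.3166, 0.2719]
ee_rot: [0.733, 0.68, 0.001, 0.0]
ft_force: [-0.2, 1.2, -0.7]
opening: 0.0856
```

Run:
```python
from h import *
s=st();np.save('T1.npy',T_tool(s));print(s['tool_pos'],s['qd'],s['t'])
save('wrist','w1.png')
for n in ['shallow_fin','tray_lugs','shallow_tray']:
    print(n,nets.landmark_of(n,'wrist'))
```

```text
[0.39053002 0.31660871 0.27192967] [ 0.06349952  0.00528762 -0.00584653  0.01696576  0.00027931  0.04525924] 2.525
shallow_fin [{'uv': [269.2, 195.5], 'score': 0.96}]
tray_lugs [{'uv': [266.7, 135.3], 'score': 0.75}]
shallow_tray [{'uv': [267.4, 204.1], 'score': 0.83}]
```

View pics/w1.png

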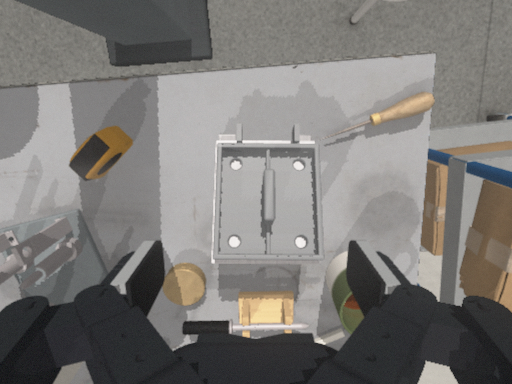

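Run:
```python
import cv2
t=cv2.imread('pics/w1.png')
cv2.imwrite('pics/w1z.png',cv2.resize(t[120:270,200:340],None,fx=4,fy=4,interpolation=cv2.INTER_CUBIC))
cv2.imwrite('pics/w1p.png',cv2.resize(t[270:370,170:350],None,fx=4,fy=4,interpolation=cv2.INTER_CUBIC))
```

```text
(no output)
```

View pics/w1z.png

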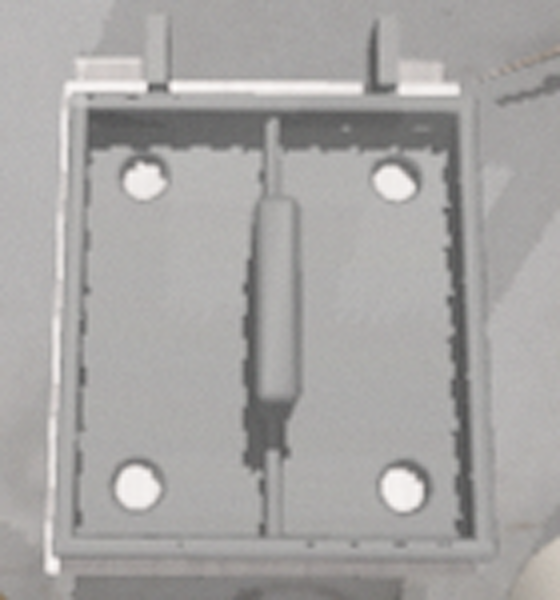

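View pics/w1p.png

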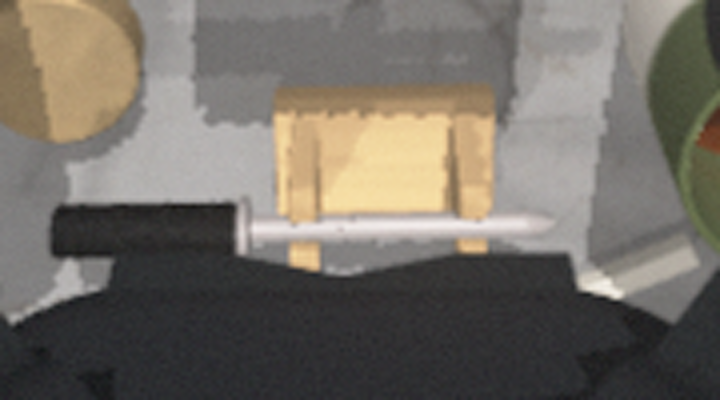

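```bash
cat >> h.py <<'E'
from scipy.optimize import least_squares
def zpx(p,o,f=4): return ((np.asarray(p,float)+.5)/f-.5)+np.array(o)
def fit_tray(P,uv,K,W,x0):
    """easel x,y,yaw ; tray at (3,0,66) tilt 30"""
    def pose(q,full=False):
        Re=R.from_euler('z',q[2]).as_matrix()
        tl=np.pi/6+(q[3] if len(q)>3 else 0); dz=q[4] if len(q)>4 else 0
        Ro=Re@R.from_euler('y',-tl).as_matrix()
        return Ro, np.array([q[0],q[1],0])+Re@np.array([.003,0,.066+dz])
    def f(q):
        Ro,t=pose(q); return (proj(P@Ro.T+t,K,W)-uv).ravel()
    r=least_squares(f,x0,loss='soft_l1'); 
    r2=least_squares(f,list(r.x)+[0,0],loss='soft_l1')
    print('fit3',r.x[:2].round(4),np.degrees(r.x[2]).round(2),'rms',np.sqrt((f(r.x)**2).mean()).round(2),'| fit5',r2.x.round(4),'rms',np.sqrt((f(r2.x)**2).mean()).round(2))
    return r.x,pose(r.x),r2.x,pose(r2.x),f(r.x).reshape(-1,2)
E
python3 - <<'E'
from h import *
K,W=cam('wrist',np.load('T1.npy'))
P=np.array([[-46,-38,6],[-46,38,6],[46,-38,6],[46,38,6],[-65,-58,22],[-65,58,22],[65,-58,22],[65,58,22],[-28,0,48],[28,0,48]])/1e3
px=[(145,179),(396,179),(138,486),(404,487),(72,97),(473,97),(57,553),(494,553),(279,198),(279,400)]
uv=zpx(px,(200,120))
q,(Ro,t),q5,(R5,t5),e=fit_tray(P,uv,K,W,[.43,.32,-.07])
print(e.round(1).tolist()); print('origin',t,'fin',t+Ro@[0,0,.048],'5:',t5,t5+R5@[0,0,.048])
# pin: handle end, flange, tip
for nm,p in [('hend',(52,230)),('flange',(243,226)),('tip',(555,221))]:
    print(nm,atz(zpx(p,(170,270)),.045,K,W).round(4))
E
```

```text
fit3 [0.4362 0.3282] -4.62 rms 0.49 | fit5 [ 0.4362  0.3282 -0.0807  0.0057 -0.    ] rms 0.5
[[-0.2, -0.6], [0.2, -0.3], [0.1, 0.0], [0.6, -0.0], [0.4, 0.0], [-0.5, 0.5], [0.3, 0.1], [-0.4, 0.5], [-0.4, -1.5], [0.0, 0.7]]
origin [0.43914981 0.32800685 0.066     ] fin [0.41522772 0.32993916 0.10756922] 5: [0.43922941 0.32800222 0.06596921] [0.41507016 0.32995618 0.10740002]
hend [0.625  0.1954 0.045 ]
flange [0.6286 0.2637 0.045 ]
tip [0.635  0.3749 0.045 ]
```

```bash
python3 -c "
from h import *
plan([.50,.02,.30],Rt(9.7))"
```

```text
d [-2.423  1.101 -0.234] a [ 0.0002 -0.0002 -0.0381] rows 5.1 | max 2.42 half/third: [-0.808  0.367 -0.078] [ 0.0001 -0.0001 -0.0127]
```

Call:
play_rows --series '[{"dx": -0.45, "dy": 0.2, "dz": -0.1, "ax": 0, "ay": 0, "az": -0.01, "claw": -1}, {"dx": -0.95, "dy": 0.4, "dz": -0.2, "ax": 0, "ay": 0, "az": -0.02, "claw": -1}, {"dx": -1.0, "dy": 0.5, "dz": -0.24, "ax": 0, "ay": 0, "az": -0.038, "claw": -1}]'

```text
t: 3.1
tool_pos: [0.4404, 0.1939, 0.3017]
ee_rot: [0.645, 0.765, 0.001, 0.001]
ft_force: [0.0, 1.2, -0.2]
opening: 0.085
```

```bash
python3 -c "
from h import *
plan([.50,.02,.30],Rt(9.7))"
```

```text
d [-1.512  0.244  0.014] a [ 0.0004 -0.0001  0.0001] rows 2.9 | max 1.51 half/third: [-0.756  0.122  0.007] [ 0.0002 -0.0001  0.0001]
```

Call:
play_rows --series '[{"dx": -0.5, "dy": 0.1, "dz": 0, "ax": 0, "ay": 0, "az": 0, "claw": -1}, {"dx": -1.0, "dy": 0.2, "dz": 0, "ax": 0, "ay": 0, "az": 0, "claw": -1}, {"dx": -1.0, "dy": 0.24, "dz": 0, "ax": 0, "ay": 0, "az": 0, "claw": -1}]'

```text
t: 3.48
tool_pos: [0.4899, 0.0783, 0.3013]
ee_rot: [0.646, 0.764, 0.001, 0.001]
ft_force: [-0.5, 1.4, 0.4]
opening: 0.0857
```

Call:
play_rows --series '[{"dx": -0.4, "dy": 0, "dz": 0, "ax": 0, "ay": 0, "az": 0, "claw": -1}, {"dx": -0.4, "dy": 0, "dz": 0, "ax": 0, "ay": 0, "az": 0, "claw": -1}]'

```text
t: 3.72
tool_pos: [0.4982, 0.0305, 0.301]
ee_rot: [0.646, 0.763, 0.001, 0.0]
ft_force: [0.0, 0.9, 0.6]
opening: 0.0848
```

Run:
```python
from h import *
s=st();np.save('T2.npy',T_tool(s));print(s['tool_pos'],s['qd'],s['t'])
save('wrist','w2.png')
for n in ['seat_high','seat_low','pin_axis']:
    print(n,nets.landmark_of(n,'wrist'))
t=cv2.imread('pics/w2.png')
cv2.imwrite('pics/w2z.png',cv2.resize(t[100:300,140:380],None,fx=3,fy=3,interpolation=cv2.INTER_CUBIC))
```

```text
[0.49816374 0.03048648 0.30101528] [ 0.0474172  -0.01157213  0.00565881  0.01670564  0.00514105  0.04505925] 3.725
seat_high [{'uv': [235.1, 203.9], 'score': 0.66}]
seat_low [{'uv': [239.0, 189.8], 'score': 0.72}, {'uv': [500.7, 151.3], 'score': 0.51}]
pin_axis [{'uv': [235.9, 140.6], 'score': 0.77}]
```

View pics/w2.png

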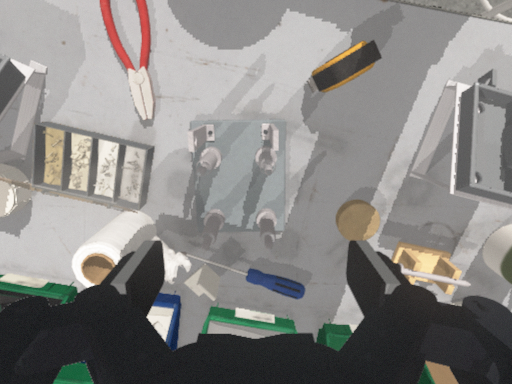

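View pics/w2z.png

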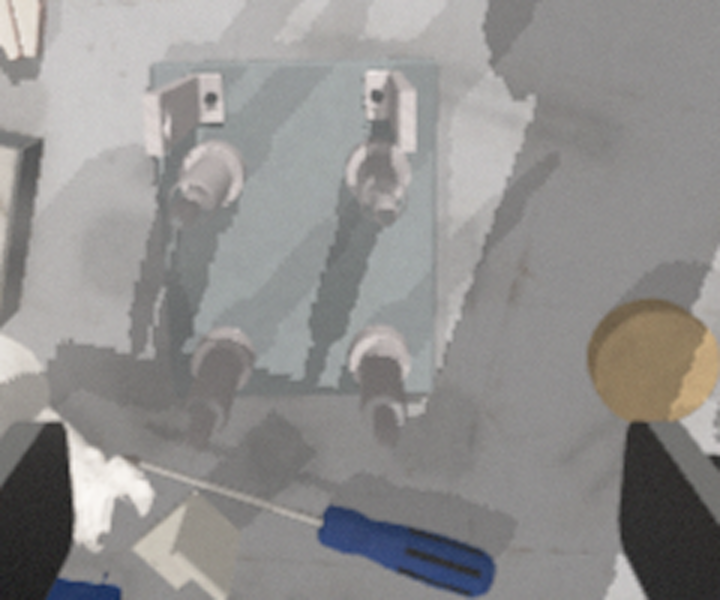

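```bash
cat >> h.py <<'E'
def fit_flat(P,uv,K,W,x0,verbose=True):
    def f(q):
        Ro=R.from_euler('z',q[2]).as_matrix(); return (proj(P@Ro.T+[q[0],q[1],0],K,W)-uv).ravel()
    r=least_squares(f,x0,loss='soft_l1',x_scale=[.01,.01,.05])
    print('flat',r.x[:2].round(4),np.degrees(r.x[2]).round(2),'rms',np.sqrt((f(r.x)**2).mean()).round(2)); print(f(r.x).reshape(-1,2).round(1).tolist())
    return r.x
E
python3 - <<'E'
from h import *
K,W=cam('wrist',np.load('T2.npy'))
P=np.array([[-96,-66,12],[-96,66,12],[70,66,12],[-46,-38,28],[-46,38,28],[46,-38,28],[46,38,28],[-46,-38,114],[-46,38,114],[46,-38,114],[46,38,114]])/1e3
px=[(152,62),(437,62),(432,392),(211,171),(378,172),(223,356),(380,354),(190,205),(388,207),(203,432),(386,430)]
uv=zpx(px,(140,100),3)
q=fit_flat(P,uv,K,W,[.545,.018,.17]); fit_flat(P[:7],uv[:7],K,W,[.545,.018,.17]); 
np.save('stand.npy',q)
im=cv2.imread('pics/w2.png'); im=cv2.resize(im[100:300,140:380],None,fx=3,fy=3)
Ro=R.from_euler('z',q[2]).as_matrix();t=np.array([q[0],q[1],0])
def draw(Q,c):
    uv=(proj(np.array(Q)/1e3@Ro.T+t,K,W)-[140,100]+.5)*3-.5
    cv2.polylines(im,[uv.round().astype(int)],True,c,1)
a=np.linspace(0,2*np.pi,30)
for x in(-46,46):
  for y in(-38,38):
    for r,z in((15,28),(10,81),(5,104)): draw(np.c_[x+r*np.cos(a),y+r*np.sin(a),0*a+z],(0,0,255))
draw([[-96,-66,12],[-96,66,12],[70,66,12],[70,-66,12]],(0,255,0))
for y in(-49,-43,43,49): draw([[-91,y,12],[-69,y,12],[-69,y,107],[-91,y,107]],(255,0,0))
cv2.imwrite('pics/w2o.png',im)
E
```

```text
flat [0.5504 0.0171] 9.84 rms 1.89
[[-0.6, -3.2], [1.5, -3.9], [0.7, -1.1], [0.4, -1.2], [0.9, -1.9], [-0.6, 0.5], [-0.1, 0.8], [-3.5, 1.6], [0.4, 0.5], [-3.3, 2.6], [0.5, 2.9]]
flat [0.5527 0.0171] 10.0 rms 1.18
[[-1.1, -1.4], [0.9, -2.3], [0.5, 0.1], [0.1, 0.5], [0.4, -0.3], [-0.7, 2.0], [-0.3, 2.2]]
```

View pics/w2o.png

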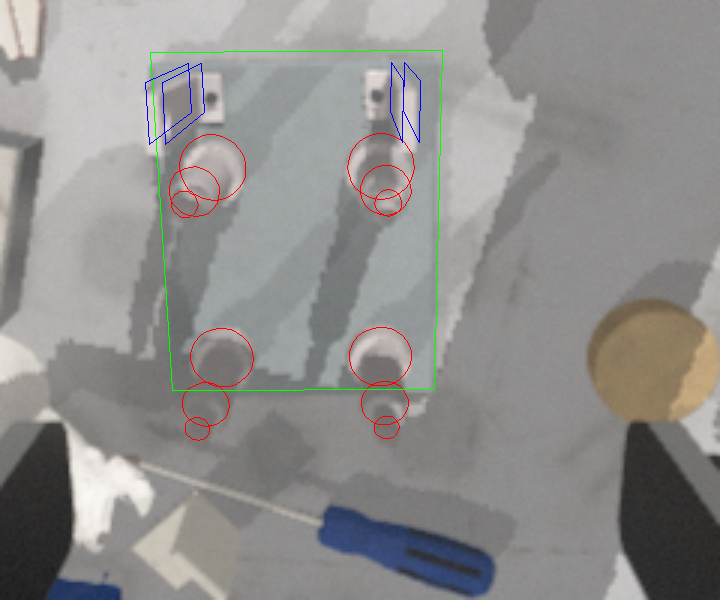

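Run:
```python
from h import *
K,W=cam('wrist',np.load('T2.npy'))
P=np.array([[-96,-66,12],[-96,66,12],[70,66,12],[-46,-38,28],[-46,38,28],[46,-38,28],[46,38,28],[-46,-38,114],[-46,38,114],[46,-38,114],[46,38,114],[-91,-49,107],[-91,49,107],[-69,49,107]])/1e3
px=[(152,62),(437,62),(432,392),(211,171),(378,172),(223,356),(380,354),(190,205),(388,207),(203,432),(386,430),(147,93),(414,83),(416,152)]
uv=zpx(px,(140,100),3)
for idx in (range(7),range(14)):
  idx=list(idx)
  for n in (3,4,6):
    def f(q):
        q=np.r_[q,np.zeros(6-len(q))]
        Ro=R.from_euler('z',q[2]).as_matrix()@R.from_rotvec([q[4],q[5],0]).as_matrix(); return (proj(P[idx]@Ro.T+[q[0],q[1],q[3]],K,W)-uv[idx]).ravel()
    r=least_squares(f,[.55,.017,.17,0,0,0][:n],loss='soft_l1')
    print(n,r.x.round(4),np.sqrt((f(r.x)**2).mean()).round(2))
    if n==6: print(f(r.x).reshape(-1,2).round(1).tolist())
```

```text
3 [0.5527 0.0171 0.1746] 1.18
4 [ 0.5549  0.0171  0.1743 -0.0101] 0.69
6 [ 0.555   0.0176  0.1768 -0.0103  0.0258 -0.0084] 0.66
[[0.6, -0.2], [-0.1, -1.2], [-0.0, -0.8], [0.8, 0.6], [-0.4, -0.1], [-0.1, 0.6], [-0.9, 1.2]]
3 [0.5516 0.0172 0.1764] 1.88
4 [ 0.5546  0.0177  0.1787 -0.014 ] 1.15
6 [ 0.556   0.0172  0.1769 -0.0138 -0.01   -0.0204] 1.02
[[0.9, 0.2], [-0.6, -1.0], [-0.4, -1.6], [1.4, 0.6], [-0.2, -0.4], [0.4, 0.5], [-0.6, 0.4], [-1.1, 1.7], [-0.3, 0.1], [-1.1, 0.4], [0.4, 0.1], [2.0, -1.5], [0.5, 0.7], [-0.3, -2.7]]
```

```bash
python3 -c "
from h import *
print(st()['tool_pos'])
plan([.50,.010,.24],Rt(10))"
```

```text
[0.49771205 0.03255339 0.30141634]
d [-0.189 -0.014  0.512] a [ 0.0004 -0.0001 -0.001 ] rows 1.0 | max 0.51 half/third: [-0.189 -0.014  0.512] [ 0.0004 -0.0001 -0.001 ]
```

Call:
play_rows --series '[{"dx": -0.19, "dy": 0, "dz": 0.51, "ax": 0, "ay": 0, "az": 0, "claw": -0.3}, {"dx": -0.19, "dy": 0, "dz": 0.51, "ax": 0, "ay": 0, "az": 0, "claw": -0.3}, {"dx": -0.19, "dy": 0, "dz": 0.51, "ax": 0, "ay": 0, "az": 0, "claw": -0.3}, {"dx": -0.19, "dy": 0, "dz": 0.51, "ax": 0, "ay": 0, "az": 0, "claw": -0.3}]'

```text
t: 4.42
tool_pos: [0.5023, 0.0108, 0.2422]
ee_rot: [0.645, 0.764, 0.002, 0.002]
ft_force: [-0.2, -0.5, -0.5]
opening: 0.0555
```

Run:
```python
from h import *
s=st();np.save('T3.npy',T_tool(s));print(s['tool_pos'],s['qd'],s['t'],s['opening'])
save('wrist','w3.png')
t=cv2.imread('pics/w3.png')
cv2.imwrite('pics/w3z.png',cv2.resize(t[110:310,140:380],None,fx=3.3,fy=3,interpolation=cv2.INTER_CUBIC) if 0 else cv2.resize(t[110:310,140:380],None,fx=3,fy=3,interpolation=cv2.INTER_CUBIC))
```

```text
[0.50225979 0.01078483 0.24219083] [-0.00058464  0.00141244  0.00728558 -0.00174627 -0.00492482 -0.00170355] 4.425 0.0555136170122216
```

View pics/w3z.png

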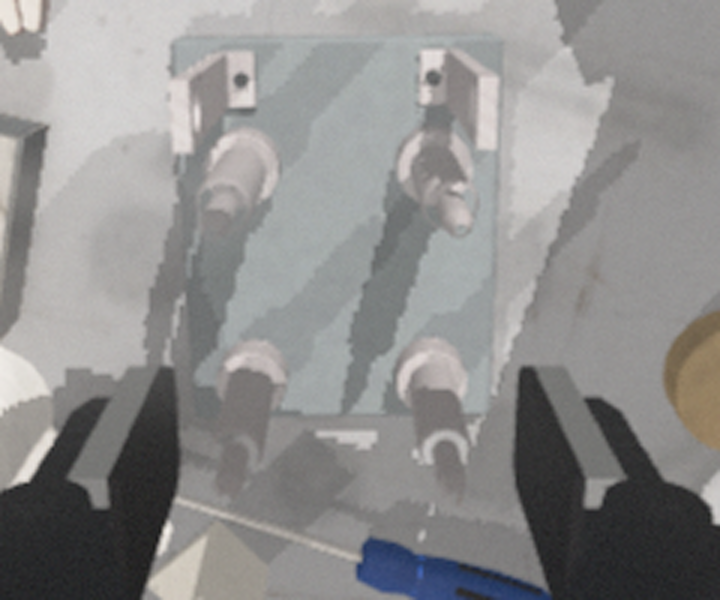

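Run:
```python
from h import *
K,W=cam('wrist',np.load('T3.npy'))
P=np.array([[-96,-66,12],[-96,66,12],[70,66,12],[-46,-38,28],[-46,38,28],[46,-38,28],[46,38,28],[-46,38,114],[46,-38,114],[46,38,114],[-91,-49,107],[-69,-49,107],[-69,-43,107],[-91,49,107],[-69,49,107],[-69,43,107]])/1e3
px=[(175,40),(502,40),(488,413),(243,163),(436,166),(253,372),(432,371),(460,228),(230,487),(450,487),(170,82),(173,154),(192,153),(498,75),(496,150),(476,148)]
uv=zpx(px,(140,110),3)
for n in (3,4,6):
    def f(q):
        q=np.r_[q,np.zeros(6-len(q))]
        Ro=R.from_euler('z',q[2]).as_matrix()@R.from_rotvec([q[4],q[5],0]).as_matrix(); return (proj(P@Ro.T+[q[0],q[1],q[3]],K,W)-uv).ravel()
    r=least_squares(f,[.55,.017,.17,0,0,0][:n],loss='soft_l1')
    print(n,r.x.round(4),np.sqrt((f(r.x)**2).mean()).round(2))
    if n!=6: print(f(r.x).reshape(-1,2).round(1).tolist())
    if n==3:q=r.x
np.save('stand.npy',q)
im=cv2.imread('pics/w3.png'); im=cv2.resize(im[110:310,140:380],None,fx=3,fy=3)
Ro=R.from_euler('z',q[2]).as_matrix();t=np.array([q[0],q[1],0])
def draw(Q,c):
    uv=(proj(np.array(Q)/1e3@Ro.T+t,K,W)-[140,110]+.5)*3-.5
    cv2.polylines(im,[uv.round().astype(int)],True,c,1)
a=np.linspace(0,2*np.pi,30)
for x in(-46,46):
  for y in(-38,38):
    for r,z in((15,28),(10,81),(5,104)): draw(np.c_[x+r*np.cos(a),y+r*np.sin(a),0*a+z],(0,0,255))
draw([[-96,-66,12],[-96,66,12],[70,66,12],[70,-66,12]],(0,255,0))
for y in(-49,-43,43,49): draw([[-91,y,12],[-69,y,12],[-69,y,107],[-91,y,107]],(255,0,0))
cv2.imwrite('pics/w3o.png',im)
```

```text
3 [0.5538 0.0173 0.1821] 1.57
[[-2.2, -0.9], [0.8, -2.5], [1.1, 0.7], [-0.7, 2.3], [-0.3, 0.4], [-0.7, 4.1], [0.0, 3.7], [0.4, -0.1], [-1.5, 3.6], [1.7, 2.6], [-0.7, -1.0], [-0.0, -0.7], [0.2, -0.4], [0.3, -0.2], [0.2, -0.8], [0.2, -0.0]]
4 [ 0.5553  0.0177  0.1791 -0.0072] 1.05
[[-0.7, -0.3], [0.1, -1.5], [0.2, -0.7], [0.2, 2.1], [-0.7, 0.4], [-0.1, 2.6], [-0.5, 2.4], [-0.3, -0.6], [-0.6, 0.8], [0.9, 0.1], [1.3, -0.5], [1.8, -0.8], [1.9, -0.5], [-0.6, 0.7], [-0.8, -0.5], [-0.5, 0.2]]
6 [ 0.5536  0.0178  0.1795 -0.007   0.0063  0.015 ] 0.94
```

View pics/w3o.png

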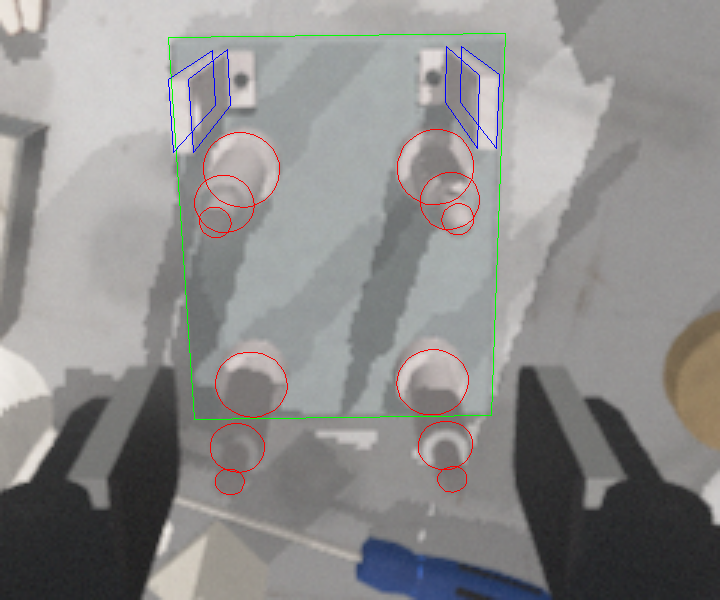

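```bash
cat > ba.py <<'E'
from h import *
m=camera_model('wrist');K0=np.array(m['mtx']);C0=np.array(m['tool_from_camera'])
P1=np.array([[-46,-38,6],[-46,38,6],[46,-38,6],[46,38,6],[-65,-58,22],[-65,58,22],[65,-58,22],[65,58,22],[-28,0,48],[28,0,48]])/1e3
u1=zpx([(145,179),(396,179),(138,486),(404,487),(72,97),(473,97),(57,553),(494,553),(279,198),(279,400)],(200,120))
P2=np.array([[-96,-66,12],[-96,66,12],[70,66,12],[-46,-38,28],[-46,38,28],[46,-38,28],[46,38,28],[-46,38,114],[46,38,114]])/1e3
u2=zpx([(152,62),(437,62),(432,392),(211,171),(378,172),(223,356),(380,354),(388,207),(386,430)],(140,100),3)
P3=np.array([[-96,-66,12],[-96,66,12],[70,66,12],[-46,-38,28],[-46,38,28],[46,-38,28],[46,38,28],[-46,38,114],[46,-38,114],[46,38,114],[-91,-49,107],[-69,-49,107],[-69,-43,107],[-91,49,107],[-69,49,107],[-69,43,107]])/1e3
u3=zpx([(175,40),(502,40),(488,413),(243,163),(436,166),(253,372),(432,371),(460,228),(230,487),(450,487),(170,82),(173,154),(192,153),(498,75),(496,150),(476,148)],(140,110),3)
T1,T2,T3=[np.load(f'T{i}.npy') for i in(1,2,3)]
def camW(T,c):
    C=C0.copy(); C[:3,3]+=c[:3]; C[:3,:3]=C[:3,:3]@R.from_rotvec(c[3:6]).as_matrix()
    K=K0.copy(); K[0,0]*=1+c[6];K[1,1]*=1+c[6]
    return K,np.linalg.inv(T@C)
def res(q,parts=False):
    c=q[6:13]; out=[]
    Re=R.from_euler('z',q[2]).as_matrix();Ro=Re@R.from_euler('y',-np.pi/6).as_matrix()
    out.append(proj(P1@Ro.T+[q[0],q[1],0]+Re@[.003,0,.066],*camW(T1,c))-u1)
    Rs=R.from_euler('z',q[5]).as_matrix()
    for P,u,T in((P2,u2,T2),(P3,u3,T3)): out.append(proj(P@Rs.T+[q[3],q[4],0],*camW(T,c))-u)
    if parts: return out
    return np.concatenate([np.concatenate(out).ravel(), c/np.array([.002,.002,.002,.004,.004,.004,sf])])
for sf in (1e-5,.01):
    r=least_squares(res,[.436,.328,-.08,.554,.017,.18]+[0]*7,x_scale=[.01,.01,.05,.01,.01,.05]+[.002]*3+[.004]*4,loss='soft_l1')
    print(r.x.round(4).tolist(),[np.sqrt((o**2).mean()).round(2) for o in res(r.x,1)])
    print(res(r.x,1)[2].round(1).tolist())
    np.save('ba.npy',r.x)
E
python3 ba.py
```

```text
[0.4401, 0.3278, -0.08, 0.5564, 0.0175, 0.1794, 0.0, 0.0, -0.004, -0.0063, -0.0008, -0.0007, -0.0] [np.float64(0.72), np.float64(1.34), np.float64(1.04)]
[[-1.3, -1.2], [0.5, -2.4], [0.4, -0.8], [-0.1, 1.6], [-0.5, -0.1], [-0.4, 2.5], [-0.4, 2.3], [-0.1, -0.5], [-1.0, 1.4], [0.9, 0.7], [0.5, -0.9], [1.0, -0.9], [1.2, -0.7], [-0.2, 0.3], [-0.5, -0.7], [-0.3, 0.1]]
[0.439, 0.3279, -0.0801, 0.5553, 0.0173, 0.1794, 0.0, 0.0, -0.0007, -0.0062, -0.0008, -0.0008, -0.0119] [np.float64(0.78), np.float64(1.29), np.float64(1.0)]
[[-1.2, -1.1], [0.4, -2.2], [0.2, -1.0], [-0.1, 1.6], [-0.6, -0.0], [-0.3, 2.3], [-0.5, 2.1], [-0.1, -0.5], [-1.0, 1.3], [0.9, 0.7], [0.4, -1.0], [1.0, -1.0], [1.2, -0.7], [-0.2, 0.2], [-0.4, -0.7], [-0.3, 0.0]]
```

```bash
sed -i 's/^def camW/P2[:2,2]=0;P3[:2,2]=0\nw2=np.ones((len(P2),2));w2[3:7,1]=0;w3=np.ones((len(P3),2));w3[3:7,1]=0\ndef camW/; s/for P,u,T in((P2,u2,T2),(P3,u3,T3)): out.append(proj(P@Rs.T+\[q\[3\],q\[4\],0\],\*camW(T,c))-u)/for P,u,T,w in((P2,u2,T2,w2),(P3,u3,T3,w3)): out.append((proj(P@Rs.T+[q[3],q[4],0],*camW(T,c))-u)*w)/; s/sf in (1e-5,.01)/sf in (.01,1e-5)/' ba.py
python3 ba.py; sed -i "s/camW(T,c))-u)\*w)/camW(T,c*0))-u)*w)/; s/camW(T1,c))/camW(T1,c*0))/; s/'ba.npy'/'ba0.npy'/" ba.py; python3 ba.py
```

```text
[0.4368, 0.3283, -0.0805, 0.5541, 0.0174, 0.182, 0.0, 0.0, -0.0007, -0.0003, 0.0001, -0.0003, -0.0077] [np.float64(0.62), np.float64(1.43), np.float64(0.89)]
[[0.2, -1.1], [-1.2, -2.6], [0.6, 0.1], [-0.3, 0.0], [-0.6, 0.0], [-0.4, 0.0], [-0.3, 0.0], [0.1, -0.2], [-1.1, 2.6], [1.3, 1.7], [0.0, -0.6], [0.6, -0.4], [0.8, -0.2], [-0.2, 0.3], [-0.3, -0.5], [-0.2, 0.3]]
[0.4375, 0.3282, -0.0804, 0.5547, 0.0175, 0.1821, 0.0, 0.0, -0.0029, -0.0005, 0.0001, -0.0003, -0.0] [np.float64(0.58), np.float64(1.46), np.float64(0.91)]
[[0.1, -1.2], [-1.1, -2.7], [0.8, 0.2], [-0.4, 0.0], [-0.5, 0.0], [-0.4, 0.0], [-0.2, 0.0], [0.1, -0.2], [-1.1, 2.6], [1.4, 1.7], [0.0, -0.5], [0.6, -0.4], [0.8, -0.2], [-0.2, 0.3], [-0.3, -0.5], [-0.2, 0.3]]
[0.4363, 0.3282, -0.0805, 0.554, 0.0174, 0.1824, 0.0, 0.0, 0.0, 0.0, 0.0, 0.0, 0.0] [np.float64(0.49), np.float64(1.63), np.float64(1.18)]
[[-0.4, -1.5], [-0.8, -3.0], [1.2, 0.9], [-0.6, 0.0], [-0.3, 0.0], [-0.6, 0.0], [0.1, 0.0], [0.4, 0.1], [-1.4, 3.8], [1.8, 2.8], [-0.6, -0.8], [0.0, -0.4], [0.3, -0.2], [0.3, 0.0], [0.2, -0.5], [0.2, 0.2]]
[0.4363, 0.3282, -0.0805, 0.554, 0.0174, 0.1824, 0.0, 0.0, 0.0, 0.0, 0.0, 0.0, 0.0] [np.float64(0.49), np.float64(1.63), np.float64(1.18)]
[[-0.4, -1.5], [-0.8, -3.0], [1.2, 0.9], [-0.6, 0.0], [-0.3, 0.0], [-0.6, 0.0], [0.1, 0.0], [0.4, 0.1], [-1.4, 3.8], [1.8, 2.8], [-0.6, -0.8], [0.0, -0.4], [0.3, -0.2], [0.3, 0.0], [0.2, -0.5], [0.2, 0.2]]
```

```bash
python3 -c "
from h import *
plan([.465,-.32,.27],Rt(-14.5))"
```

```text
d [-2.664 -0.768 -0.237] a [ 0.0007 -0.0002  0.0672] rows 5.3 | max 2.66 half/third: [-0.888 -0.256 -0.079] [ 0.0002 -0.0001  0.0224]
```

Call:
play_rows --series '[{"dx": -0.45, "dy": -0.15, "dz": -0.2, "ax": 0, "ay": 0, "az": 0.02, "claw": -0.3}, {"dx": -0.95, "dy": -0.3, "dz": -0.24, "ax": 0, "ay": 0, "az": 0.045, "claw": -0.3}, {"dx": -1.0, "dy": -0.4, "dz": -0.24, "ax": 0, "ay": 0, "az": 0.067, "claw": -0.3}]'

```text
t: 4.85
tool_pos: [0.4749, -0.1185, 0.2718]
ee_rot: [0.793, 0.61, 0.002, 0.002]
ft_force: [0.6, 0.3, -0.3]
opening: 0.0556
```

```bash
python3 -c "
from h import *
plan([.465,-.32,.27],Rt(-14.5))"
```

```text
d [-1.644  0.351  0.016] a [ 0.001  -0.0002 -0.001 ] rows 3.2 | max 1.64 half/third: [-0.822  0.176  0.008] [ 0.0005 -0.0001 -0.0005]
```

Call:
play_rows --series '[{"dx": -0.5, "dy": 0.1, "dz": 0, "ax": 0, "ay": 0, "az": 0, "claw": -0.3}, {"dx": -1.0, "dy": 0.22, "dz": 0, "ax": 0, "ay": 0, "az": 0, "claw": -0.3}]'

```text
t: 5.1
tool_pos: [0.4696, -0.2419, 0.2735]
ee_rot: [0.792, 0.61, 0.003, 0.003]
ft_force: [2.1, 0.1, 0.3]
opening: 0.0556
```

Call:
play_rows --series '[{"dx": -0.7, "dy": 0.1, "dz": 0, "ax": 0, "ay": 0, "az": 0, "claw": -0.3}, {"dx": -0.7, "dy": 0.1, "dz": 0, "ax": 0, "ay": 0, "az": 0, "claw": -0.3}, {"dx": -0.7, "dy": 0.1, "dz": 0, "ax": 0, "ay": 0, "az": 0, "claw": -0.3}, {"dx": -0.7, "dy": 0.1, "dz": 0, "ax": 0, "ay": 0, "az": 0, "claw": -0.3}]'

```text
t: 5.6
tool_pos: [0.4602, -0.3251, 0.2741]
ee_rot: [0.792, 0.61, 0.003, 0.003]
ft_force: [0.7, 0.0, 0.9]
opening: 0.0554
```

Run:
```python
from h import *
s=st();np.save('T4.npy',T_tool(s));print(s['tool_pos'],s['qd'],s['t'],s['opening'])
save('wrist','w4.png')
t=cv2.imread('pics/w4.png')
cv2.imwrite('pics/w4z.png',cv2.resize(t[120:270,180:350],None,fx=4,fy=4,interpolation=cv2.INTER_CUBIC))
```

```text
[ 0.46015803 -0.3251122   0.2740827 ] [ 0.01130703 -0.00661778  0.00605563 -0.00106666 -0.00047358 -0.00338257] 5.6 0.05536759541536036
```

View pics/w4.png

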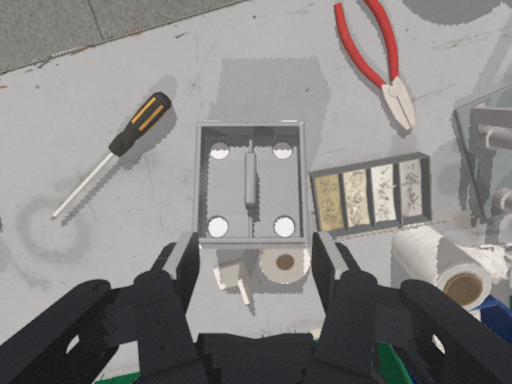

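View pics/w4z.png

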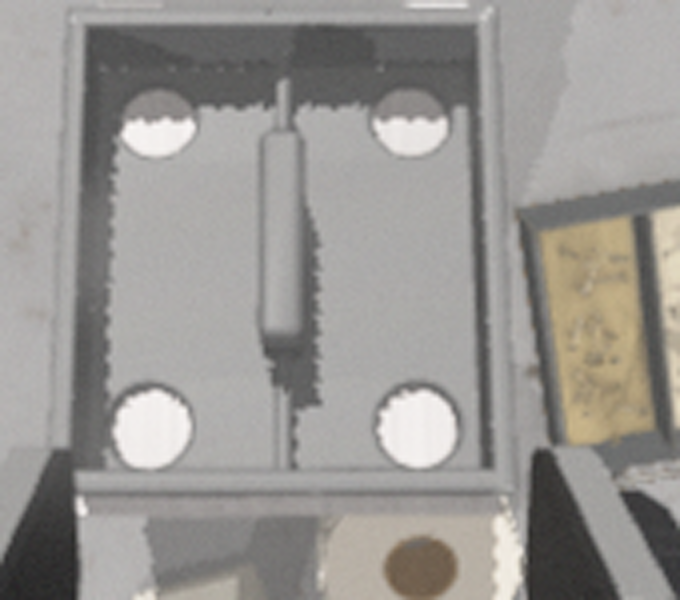

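Run:
```python
from h import *
K,W=cam('wrist',np.load('T4.npy'))
P=np.array([[-46,-38,6],[-46,38,6],[46,-38,6],[46,38,6],[-65,-58,38],[-65,58,38],[65,58,38],[-28,0,48],[28,0,48]])/1e3
px=[(159,123),(411,123),(152,427),(418,428),(72,13),(495,12),(512,492),(281,131),(281,347)]
uv=zpx(px,(180,120))
q,(Ro,t),q5,(R5,t5),e=fit_tray(P,uv,K,W,[.483,-.333,-.25])
print(e.round(1).tolist()); print('origin',t,'fin',t+Ro@[0,0,.048],'5:',t5,t5+R5@[0,0,.048])
np.save('deep.npy',q)
fin=t+Ro@[0,0,.048]; Rg=Rt(np.degrees(q[2]),30)
for b in (.11,.06,.0,-.029): 
    p=fin+Ro@[0,0,b]; print(b,p.round(4)); plan(p,Rg)
```

```text
fit3 [ 0.4877 -0.337 ] -14.75 rms 0.63 | fit5 [ 4.873e-01 -3.368e-01 -2.556e-01 -2.470e-02 -3.000e-04] rms 0.54
[[-0.4, -0.4], [0.2, -0.5], [-0.7, 0.7], [0.3, 0.4], [0.5, 0.8], [-0.6, 0.9], [-0.1, -0.3], [0.4, -0.3], [0.3, -1.7]]
origin [ 0.4906118  -0.33774965  0.066     ] fin [ 0.46740227 -0.33164086  0.10756922] 5: [ 0.49024203 -0.33757527  0.06574574] [ 0.46802106 -0.33176771  0.10789429]
0.11 [ 0.4142 -0.3176  0.2028]
d [-0.039 -0.391  0.59 ] a [-0.0819 -0.0001 -0.    ] rows 2.8 | max 0.59 half/third: [-0.039 -0.391  0.59 ] [-0.0819 -0.0001 -0.    ]
0.06 [ 0.4384 -0.324   0.1595]
d [-0.039 -0.186  0.953] a [-0.0819 -0.0001 -0.    ] rows 2.8 | max 0.95 half/third: [-0.039 -0.186  0.953] [-0.0819 -0.0001 -0.    ]
0.0 [ 0.4674 -0.3316  0.1076]
d [-0.04   0.06   1.388] a [-0.0819 -0.0001 -0.    ] rows 2.8 | max 1.39 half/third: [-0.02   0.03   0.694] [-0.0409 -0.     -0.    ]
-0.029 [ 0.4814 -0.3353  0.0825]
d [-0.04   0.179  1.599] a [-0.0819 -0.0001 -0.    ] rows 3.1 | max 1.6 half/third: [-0.02   0.089  0.799] [-0.0409 -0.     -0.    ]
```

Call:
play_rows --series '[{"dx": -0.04, "dy": -0.15, "dz": 0.2, "ax": -0.028, "ay": 0, "az": 0, "claw": -0.3}, {"dx": -0.04, "dy": -0.3, "dz": 0.4, "ax": -0.056, "ay": 0, "az": 0, "claw": -0.3}, {"dx": -0.04, "dy": -0.3, "dz": 0.75, "ax": -0.082, "ay": 0, "az": 0, "claw": -0.3}, {"dx": -0.04, "dy": -0.19, "dz": 0.95, "ax": -0.082, "ay": 0, "az": 0, "claw": -0.3}, {"dx": -0.04, "dy": -0.19, "dz": 0.95, "ax": -0.082, "ay": 0, "az": 0, "claw": -0.3}]'

```text
t: 6.28
tool_pos: [0.438, -0.3226, 0.1591]
ee_rot: [0.765, 0.59, 0.159, 0.204]
ft_force: [0.2, -0.2, 0.4]
opening: 0.0556
```

Run:
```python
from h import *
q=np.load('deep.npy');Re=R.from_euler('z',q[2]).as_matrix();Ro=Re@R.from_euler('y',-30,degrees=True).as_matrix();t=np.r_[q[:2],0]+Re@[.003,0,.066]
Rg=Rt(np.degrees(q[2]),30); plan(t+Ro@[0,0,.048-.029],Rg); print(st()['ft_force'],st()['qd'])
```

```text
d [-0.012  0.007  0.742] a [-0.0001 -0.0003  0.    ] rows 1.4 | max 0.74 half/third: [-0.012  0.007  0.742] [-0.0001 -0.0003  0.    ]
[ 0.15856546 -0.18775608  0.42547872] [ 0.00191814 -0.01565936 -0.0671819  -0.00871103  0.04164363  0.00473885]
```

Call:
play_rows --series '[{"dx": -0.01, "dy": 0.01, "dz": 0.4, "ax": 0, "ay": 0, "az": 0, "claw": -0.3}, {"dx": -0.01, "dy": 0.01, "dz": 0.74, "ax": 0, "ay": 0, "az": 0, "claw": -0.3}, {"dx": -0.01, "dy": 0.01, "dz": 0.74, "ax": 0, "ay": 0, "az": 0, "claw": -0.3}, {"dx": -0.01, "dy": 0.01, "dz": 0.74, "ax": 0, "ay": 0, "az": 0, "claw": -0.3}]'

```text
t: 6.78
tool_pos: [0.4824, -0.3352, 0.0849]
ee_rot: [0.764, 0.591, 0.159, 0.205]
ft_force: [0.0, -0.5, 0.3]
opening: 0.0553
```

Run:
```python
from h import *
q=np.load('deep.npy');Re=R.from_euler('z',q[2]).as_matrix();Ro=Re@R.from_euler('y',-30,degrees=True).as_matrix();t=np.r_[q[:2],0]+Re@[.003,0,.066]
Rg=Rt(np.degrees(q[2]),30); plan(t+Ro@[0,0,.048-.029],Rg); print(st()['ft_force'],st()['qd'])
save('wrist','w5.png')
```

```text
d [-0.003 -0.017  0.014] a [ 0.0002 -0.0003  0.0003] rows 0.0 | max 0.02 half/third: [-0.003 -0.017  0.014] [ 0.0002 -0.0003  0.0003]
[ 0.01190414 -0.48288561  0.31701128] [-0.00952642 -0.01753144  0.003425    0.00064401 -0.00720455 -0.00150019]
```

View pics/w5.png

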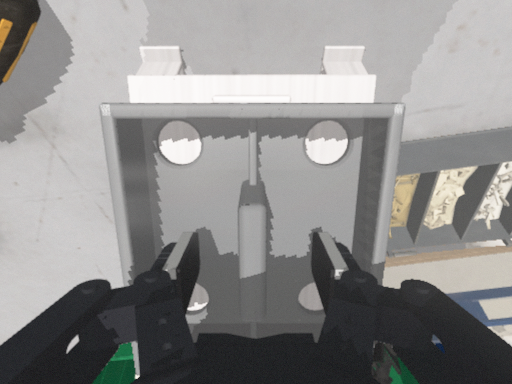

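Call:
play_rows --series '[{"dx": 0, "dy": -0.01, "dz": 0.01, "ax": 0, "ay": 0, "az": 0, "claw": 0.7}, {"dx": 0, "dy": -0.01, "dz": 0.01, "ax": 0, "ay": 0, "az": 0, "claw": 1}, {"dx": 0, "dy": -0.01, "dz": 0.01, "ax": 0, "ay": 0, "az": 0, "claw": 1}, {"dx": 0, "dy": -0.01, "dz": 0.01, "ax": 0, "ay": 0, "az": 0, "claw": 1}]' --squeeze 70

```text
t: 7.32
tool_pos: [0.4817, -0.3356, 0.0844]
ee_rot: [0.764, 0.59, 0.159, 0.206]
ft_force: [-10.9, 5.3, 14.3]
opening: 0.011
```

Call:
play_rows --series '[{"dx": 0, "dy": 0, "dz": 0, "ax": 0, "ay": 0, "az": 0, "claw": 1}, {"dx": 0, "dy": 0, "dz": 0, "ax": 0, "ay": 0, "az": 0, "claw": 1}]'

```text
t: 7.58
tool_pos: [0.4815, -0.3355, 0.0844]
ee_rot: [0.764, 0.59, 0.159, 0.206]
ft_force: [-5.3, 2.3, 2.5]
opening: 0.0108
```

Call:
play_rows --series '[{"dx": 0, "dy": 0, "dz": -0.1, "ax": 0, "ay": 0, "az": 0, "claw": 1}, {"dx": 0, "dy": 0, "dz": -0.4, "ax": 0, "ay": 0, "az": 0, "claw": 1}, {"dx": 0, "dy": -0.1, "dz": -0.9, "ax": 0, "ay": 0, "az": 0, "claw": 1}, {"dx": 0, "dy": -0.2, "dz": -1, "ax": 0, "ay": 0, "az": 0, "claw": 1}]'

```text
t: 8.07
tool_pos: [0.4024, -0.3154, 0.1794]
ee_rot: [0.764, 0.59, 0.158, 0.208]
ft_force: [-0.2, -0.8, -3.0]
opening: 0.0107
```

Run:
```python
from h import *
s=st();np.save('T6.npy',T_tool(s));print(s['tool_pos'],s['ft_force'],s['t'],s['opening'])
save('wrist','w6.png')
```

```text
[ 0.40235883 -0.31540508  0.17937043] [-0.24141868 -0.80097272 -3.01282638] 8.075 0.010689312467195419
```

View pics/w6.png

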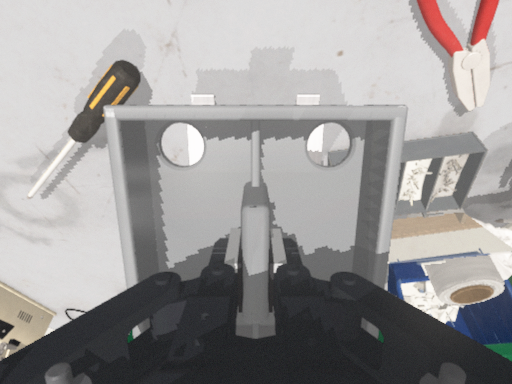

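```bash
cat >> h.py <<'E'
M0=np.array([[0,1,0],[1,0,0],[0,0,-1.]]) # tray axes in tool
def inhand(P,uv,o0=(0,0,.019),sig=(.01,.01,.004,.03,.02,.03)):
    K=np.array(camera_model('wrist')['mtx']);W=np.linalg.inv(np.array(camera_model('wrist')['tool_from_camera']))
    def X(q): return (P@(R.from_rotvec(q[3:]).as_matrix()@M0).T)+np.array(q[:3])
    f=lambda q: np.r_[(proj(X(q),K,W)-uv).ravel(),(q-np.r_[o0,0,0,0])/np.array(sig)*.5]
    r=least_squares(f,np.r_[o0,0,0,0],x_scale=[.01]*3+[.02]*3,loss='soft_l1')
    print('tray origin in tool',r.x[:3].round(4),'rot(deg)',np.degrees(r.x[3:]).round(2)); print(f(r.x)[:-6].reshape(-1,2).round(1).tolist())
    return r.x
E
python3 - <<'E'
from h import *
q=np.load('deep.npy');Re=R.from_euler('z',q[2]).as_matrix();Ro=Re@R.from_euler('y',-30,degrees=True).as_matrix();t=np.r_[q[:2],0]+Re@[.003,0,.066]
Rg=R.from_quat([.764,.59,.159,.206]).as_matrix(); print('kin: tray in tool',Rg.T@(t-np.array([.4815,-.3355,.0844])))
P=np.array([[-46,-38,6],[-46,38,6],[-65,-58,38],[-65,58,38]])/1e3
inhand(P,np.array([(183,145),(327,144),(104,107),(406.5,106)]))
E
```

```text
kin: tray in tool [ 0.00012996 -0.0011355   0.02062376]
tray origin in tool [ 0.0005 -0.0032  0.0184] rot(deg) [-0.19 -0.29 -0.15]
[[-3.7, -0.2], [4.0, 0.1], [0.4, 0.1], [-0.4, -0.0]]
```

Run:
```python
import cv2
t=cv2.imread('pics/w6.png')
cv2.imwrite('pics/w6z.png',cv2.resize(t[80:210,90:420],None,fx=2.4,fy=2.4,interpolation=cv2.INTER_CUBIC))
```

```text
(no output)
```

View pics/w6z.png

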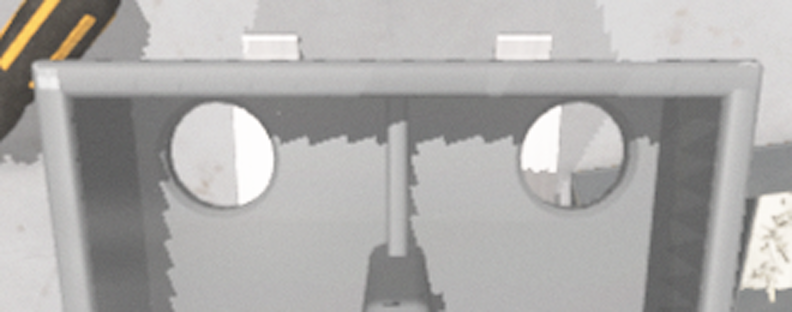

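Run:
```python
from h import *
P=np.array([[-46,-38,6],[-46,38,6],[-65,-58,38],[-65,58,38]])/1e3
inhand(P,zpx([(220,156),(576,156),(34,63),(760,63)],(90,80),2.4))
s=st();print(s['tool_pos'])
st_=np.array([.5545,.0174]);yaw=10.35
for z in (.30,):
    plan([.50,-.15,.26],Rt(yaw))
```

```text
tray origin in tool [ 0.0003 -0.003   0.0178] rot(deg) [-0.68  0.17  0.05]
[[-2.1, -0.1], [1.5, -0.1], [0.4, 0.1], [-0.3, 0.1]]
[ 0.40139204 -0.31480565  0.17794596]
d [ 1.535  0.733 -0.369] a [ 0.0825  0.0187 -0.0677] rows 3.6 | max 1.53 half/third: [ 0.767  0.367 -0.185] [ 0.0412  0.0094 -0.0338]
```

Call:
play_rows --series '[{"dx": 0.1, "dy": 0, "dz": -0.45, "ax": 0.02, "ay": 0.004, "az": -0.017, "claw": 1}, {"dx": 0.4, "dy": 0.1, "dz": -0.7, "ax": 0.041, "ay": 0.009, "az": -0.034, "claw": 1}, {"dx": 0.7, "dy": 0.4, "dz": -0.7, "ax": 0.062, "ay": 0.014, "az": -0.051, "claw": 1}, {"dx": 1.0, "dy": 0.6, "dz": -0.6, "ax": 0.0825, "ay": 0.0187, "az": -0.0677, "claw": 1}, {"dx": 1.0, "dy": 0.6, "dz": -0.6, "ax": 0.0825, "ay": 0.0187, "az": -0.0677, "claw": 1}]'

```text
t: 8.75
tool_pos: [0.4605, -0.2021, 0.273]
ee_rot: [0.637, 0.771, -0.001, -0.003]
ft_force: [0.2, 0.4, -3.7]
opening: 0.0106
```

```bash
cat >> h.py <<'E'
SX,SY,SYAW=.5545,.0174,10.35
def overstand(z,off=(0,0)):
    """TCP target for stand-frame offset off, height z"""
    Rs=R.from_euler('z',SYAW,degrees=True).as_matrix()
    return np.array([SX,SY,z])+Rs@np.array([off[0],off[1],0])
E
python3 - <<'E'
from h import *
plan(overstand(.25,(.002,0)),Rt(SYAW)); print(st()['tool_pos'])
E
```

```text
d [1.649 1.131 0.192] a [-0.0008 -0.0007  0.0013] rows 3.9 | max 1.65 half/third: [0.824 0.566 0.096] [-0.0004 -0.0003  0.0007]
[ 0.46045599 -0.20212841  0.27297973]
```

Call:
play_rows --series '[{"dx": 0.4, "dy": 0.3, "dz": 0, "ax": 0, "ay": 0, "az": 0.001, "claw": 1}, {"dx": 0.8, "dy": 0.6, "dz": 0, "ax": -0.001, "ay": -0.001, "az": 0.001, "claw": 1}, {"dx": 1.0, "dy": 0.75, "dz": 0, "ax": -0.001, "ay": -0.001, "az": 0.001, "claw": 1}]'

```text
t: 9.12
tool_pos: [0.5269, -0.0651, 0.2718]
ee_rot: [0.639, 0.769, -0.0, 0.001]
ft_force: [0.8, -1.4, -1.7]
opening: 0.0107
```

Run:
```python
from h import *
plan(overstand(.20,(.002,0)),Rt(SYAW)); print(st()['tool_pos'])
```

```text
d [0.635 0.368 0.598] a [0.0001 0.0001 0.0005] rows 1.8 | max 0.63 half/third: [0.635 0.368 0.598] [0.0001 0.0001 0.0005]
[ 0.52687971 -0.06513981  0.27178671]
```

Call:
play_rows --series '[{"dx": 0.35, "dy": 0.2, "dz": 0.2, "ax": 0, "ay": 0, "az": 0.0005, "claw": 1}, {"dx": 0.635, "dy": 0.37, "dz": 0.4, "ax": 0, "ay": 0, "az": 0.0005, "claw": 1}, {"dx": 0.635, "dy": 0.37, "dz": 0.6, "ax": 0, "ay": 0, "az": 0.0005, "claw": 1}, {"dx": 0.635, "dy": 0.37, "dz": 0.6, "ax": 0, "ay": 0, "az": 0.0005, "claw": 1}]'

```text
t: 9.62
tool_pos: [0.5557, 0.0178, 0.1973]
ee_rot: [0.641, 0.768, -0.001, -0.001]
ft_force: [-0.8, -0.4, -2.3]
opening: 0.0106
```

Run:
```python
from h import *
plan(overstand(.15,(.002,0)),Rt(SYAW)); s=st();print(s['tool_pos'],s['ft_force'],s['torque'],s['qd'])
save('wrist','w7.png');save('scene','s7.png')
t=cv2.imread('pics/s7.png');cv2.imwrite('pics/s7z.png',cv2.resize(t[130:280,180:360],None,fx=4,fy=4,interpolation=cv2.INTER_CUBIC))
```

```text
d [-0.002  0.007  0.394] a [-0.0005 -0.0001 -0.    ] rows 0.8 | max 0.39 half/third: [-0.002  0.007  0.394] [-0.0005 -0.0001 -0.    ]
[0.55571576 0.01780543 0.19733228] [-0.78918735 -0.43417074 -2.25143276] [-0.01308316  0.02567446 -0.06551713] [-0.01456349 -0.02805089 -0.05061544 -0.0003484   0.03249898 -0.00076412]
```

View pics/w7.png

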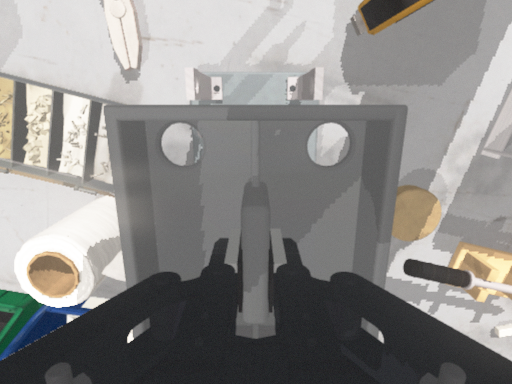

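View pics/s7z.png

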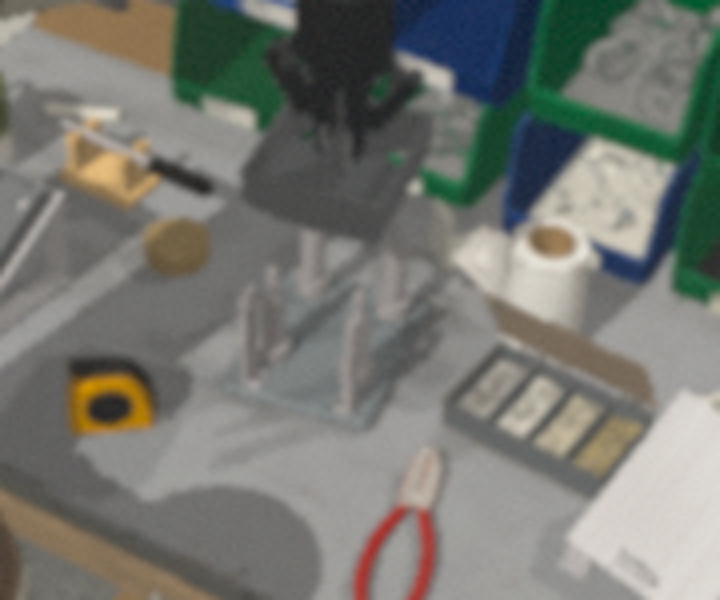

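Run:
```python
from h import *
K,W=cam('wrist')
Rs=R.from_euler('z',SYAW,degrees=True).as_matrix()
P=np.array([[-91,-49,107],[-91,-43,107],[-91,43,107],[-91,49,107],[-96,-66,0],[-96,66,0]])/1e3
print(proj(P@Rs.T+[SX,SY,0],K,W).round(1))
t=cv2.imread('pics/w7.png');cv2.imwrite('pics/w7z.png',cv2.resize(t[50:180,160:360],None,fx=4,fy=4,interpolation=cv2.INTER_CUBIC))
```

```text
[[186.3  66.1]
 [194.7  66.1]
 [315.9  65.8]
 [324.4  65.8]
 [191.6  71.2]
 [319.   70.9]]
```

View pics/w7z.png

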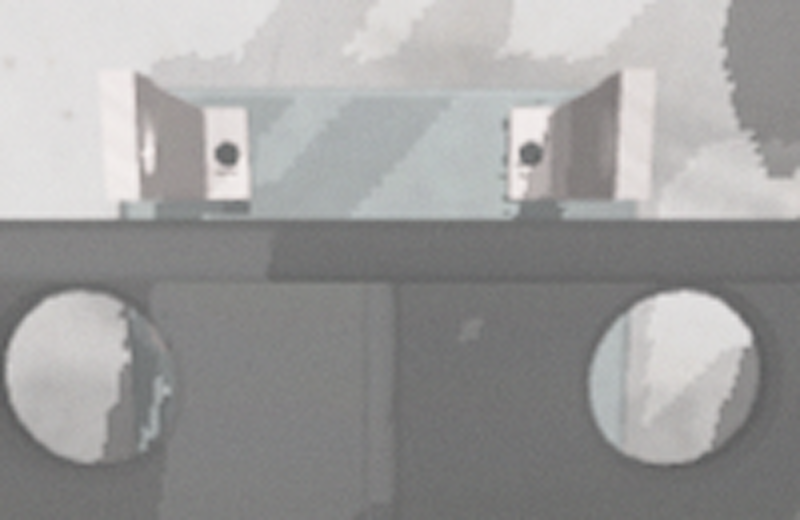

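Call:
play_rows --series '[{"dx": 0, "dy": 0.015, "dz": 0.2, "ax": -0.0005, "ay": 0, "az": 0, "claw": 1}, {"dx": 0, "dy": 0.015, "dz": 0.4, "ax": -0.0005, "ay": 0, "az": 0, "claw": 1}, {"dx": 0, "dy": 0.015, "dz": 0.5, "ax": -0.0005, "ay": 0, "az": 0, "claw": 1}, {"dx": 0, "dy": 0.015, "dz": 0.6, "ax": -0.0005, "ay": 0, "az": 0, "claw": 1}]'

```text
t: 10.22
tool_pos: [0.559, 0.0171, 0.1286]
ee_rot: [0.641, 0.767, 0.002, 0.002]
ft_force: [-0.5, -0.2, -3.3]
opening: 0.011
```

Run:
```python
from h import *
plan(overstand(.10,(.003,0)),Rt(SYAW)); s=st();print(s['tool_pos'],s['ft_force'],s['torque'],s['qd'])
save('wrist','w8.png');
t=cv2.imread('pics/w8.png');cv2.imwrite('pics/w8z.png',cv2.resize(t[50:180,160:360],None,fx=4,fy=4,interpolation=cv2.INTER_CUBIC))
```

```text
d [ 0.01  -0.013  0.238] a [ 0.0009  0.0002 -0.0003] rows 0.5 | max 0.24 half/third: [ 0.01  -0.013  0.238] [ 0.0009  0.0002 -0.0003]
[0.55899432 0.01706402 0.12858271] [-0.45900863 -0.16769671 -3.29266595] [ 0.02851002 -0.02116796 -0.04418076] [ 0.00201289  0.07191736  0.11994576  0.00135468 -0.19507637 -0.00052019]
```

View pics/w8z.png

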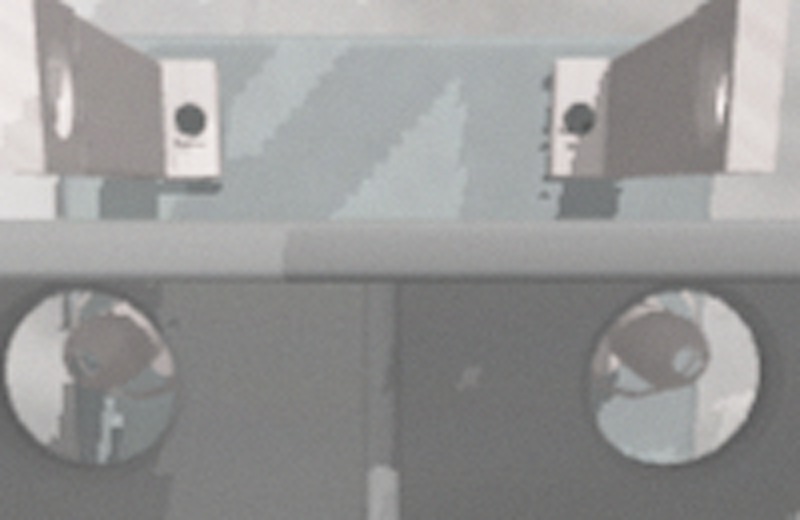

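Call:
play_rows --series '[{"dx": 0, "dy": -0.01, "dz": 0.08, "ax": 0.0009, "ay": 0, "az": 0, "claw": 1}, {"dx": 0.005, "dy": -0.01, "dz": 0.14, "ax": 0.0009, "ay": 0, "az": 0, "claw": 1}, {"dx": 0.005, "dy": -0.01, "dz": 0.14, "ax": 0.0009, "ay": 0, "az": 0, "claw": 1}]'

```text
t: 10.65
tool_pos: [0.5569, 0.0177, 0.1096]
ee_rot: [0.641, 0.768, -0.001, -0.001]
ft_force: [0.5, 1.0, -3.6]
opening: 0.011
```

Run:
```python
from h import *
plan(overstand(.09,(.003,0)),Rt(SYAW)); s=st();print(s['tool_pos'],s['ft_force'],s['torque'])
save('wrist','w9.png');
t=cv2.imread('pics/w9.png');cv2.imwrite('pics/w9z.png',cv2.resize(t[50:180,160:360],None,fx=4,fy=4,interpolation=cv2.INTER_CUBIC))
```

```text
d [0.002 0.005 0.163] a [-0.0005  0.0001 -0.0002] rows 0.3 | max 0.16 half/third: [0.002 0.005 0.163] [-0.0005  0.0001 -0.0002]
[0.55693381 0.01766991 0.10955218] [ 0.48049212  1.02151862 -3.58069107] [ 0.02593865  0.00246947 -0.00886801]
```

View pics/w9z.png

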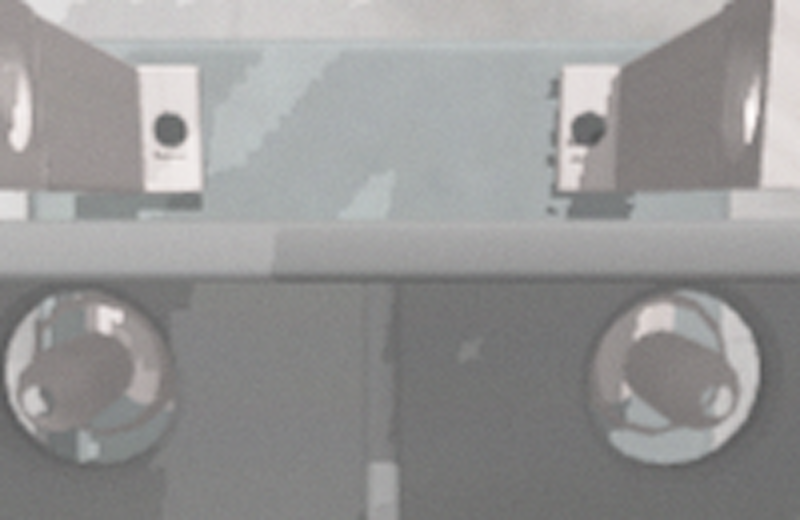

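Call:
play_rows --series '[{"dx": 0, "dy": 0, "dz": 0.08, "ax": 0, "ay": 0, "az": 0, "claw": 1}, {"dx": 0, "dy": 0, "dz": 0.16, "ax": 0, "ay": 0, "az": 0, "claw": 1}, {"dx": 0, "dy": 0, "dz": 0.24, "ax": 0, "ay": 0, "az": 0, "claw": 1}, {"dx": 0, "dy": 0, "dz": 0.3, "ax": 0, "ay": 0, "az": 0, "claw": 1}]'

```text
t: 11.2
tool_pos: [0.5568, 0.0176, 0.0731]
ee_rot: [0.641, 0.768, -0.001, -0.001]
ft_force: [-0.3, -0.2, -2.4]
opening: 0.0107
```

Run:
```python
from h import *
plan(overstand(.0475,(.003,0)),Rt(SYAW)); s=st();print(s['tool_pos'],s['ft_force'],s['torque'])
```

```text
d [0.002 0.006 0.214] a [-0.0005  0.0001 -0.0002] rows 0.4 | max 0.21 half/third: [0.002 0.006 0.214] [-0.0005  0.0001 -0.0002]
[0.55680633 0.01764599 0.07312813] [-0.32360094 -0.23479121 -2.42578769] [ 0.00263308 -0.03235482 -0.04584834]
```

No contact through the bevels. Down to the shoulders.

Call:
play_rows --series '[{"dx": 0, "dy": 0, "dz": 0.08, "ax": 0, "ay": 0, "az": 0, "claw": 1}, {"dx": 0, "dy": 0, "dz": 0.15, "ax": 0, "ay": 0, "az": 0, "claw": 1}, {"dx": 0, "dy": 0, "dz": 0.2, "ax": 0, "ay": 0, "az": 0, "claw": 1}, {"dx": 0, "dy": 0, "dz": 0.22, "ax": 0, "ay": 0, "az": 0, "claw": 1}]'

```text
t: 11.7
tool_pos: [0.5568, 0.0176, 0.0481]
ee_rot: [0.641, 0.768, -0.001, -0.001]
ft_force: [-22.9, 1.5, 46.5]
opening: 0.0108
```

Run:
```python
from h import *
s=st();print(s['tool_pos'],s['ft_force'],s['torque'])
```

```text
[0.55679509 0.01762868 0.04808417] [-22.89798739   1.46851167  46.54528684] [0.20050318 3.79271976 0.01187171]
```

Call:
play_rows --series '[{"dx": 0, "dy": 0, "dz": -0.005, "ax": 0, "ay": 0, "az": 0, "claw": 1}, {"dx": 0, "dy": 0, "dz": -0.005, "ax": 0, "ay": 0, "az": 0, "claw": 0.4}, {"dx": 0, "dy": 0, "dz": -0.005, "ax": 0, "ay": 0, "az": 0, "claw": 0}, {"dx": 0, "dy": 0, "dz": -0.005, "ax": 0, "ay": 0, "az": 0, "claw": -0.1}]'

```text
t: 12.2
tool_pos: [0.5568, 0.0176, 0.0486]
ee_rot: [0.641, 0.768, -0.001, -0.001]
ft_force: [0.1, -0.6, 0.3]
opening: 0.0472
```

Run:
```python
from h import *
s=st();print(s['tool_pos'],s['ft_force'],s['torque'],s['opening'])
save('wrist','w10.png')
```

```text
[0.5567996  0.01759532 0.04860399] [ 0.08089172 -0.5680768   0.27222046] [-0.01287073 -0.00538797 -0.02879681] 0.047172083524838926
```

View pics/w10.png

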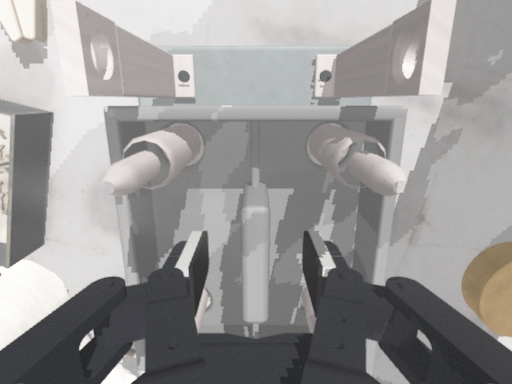

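Call:
play_rows --series '[{"dx": 0, "dy": 0, "dz": -0.4, "ax": 0, "ay": 0, "az": 0, "claw": -0.1}, {"dx": 0, "dy": 0, "dz": -0.9, "ax": 0, "ay": 0, "az": 0, "claw": -0.2}, {"dx": 0, "dy": 0, "dz": -1.0, "ax": 0, "ay": 0, "az": 0, "claw": -0.3}]'

```text
t: 12.62
tool_pos: [0.5585, 0.0176, 0.1727]
ee_rot: [0.641, 0.768, 0.0, 0.002]
ft_force: [0.0, 0.2, 0.2]
opening: 0.0554
```

Call:
play_rows --series '[{"dx": 0, "dy": 0, "dz": -0.5, "ax": 0, "ay": 0, "az": 0, "claw": -0.3}, {"dx": 0, "dy": 0, "dz": -0.75, "ax": 0, "ay": 0, "az": 0, "claw": -0.3}, {"dx": 0, "dy": 0, "dz": -0.75, "ax": 0, "ay": 0, "az": 0, "claw": -0.3}]'

```text
t: 13.0
tool_pos: [0.5589, 0.0177, 0.2646]
ee_rot: [0.641, 0.768, 0.001, 0.003]
ft_force: [0.9, 0.1, -0.4]
opening: 0.0558
```

Run:
```python
from h import *
s=st();print(s['tool_pos']);np.save('T11.npy',T_tool(s))
save('wrist','w11.png')
t=cv2.imread('pics/w11.png');cv2.imwrite('pics/w11z.png',cv2.resize(t[80:280,140:380],None,fx=3,fy=3,interpolation=cv2.INTER_CUBIC))
q=[.4363,.3282,np.radians(-4.62)];Re=R.from_euler('z',q[2]).as_matrix();Ro=Re@R.from_euler('y',-30,degrees=True).as_matrix();t=np.r_[q[:2],0]+Re@[.003,0,.066]
plan(t+Ro@[0,0,.048+.08],Rt(np.degrees(q[2]),30)); print(t+Ro@[0,0,.128])
```

```text
[0.55892831 0.0177354  0.26461118]
d [ 2.86  -1.034  0.705] a [-0.0823 -0.0105  0.0405] rows 6.0 | max 2.86 half/third: [ 0.953 -0.345  0.235] [-0.0274 -0.0035  0.0135]
[0.3754982  0.33311336 0.17685125]
```

View pics/w11z.png

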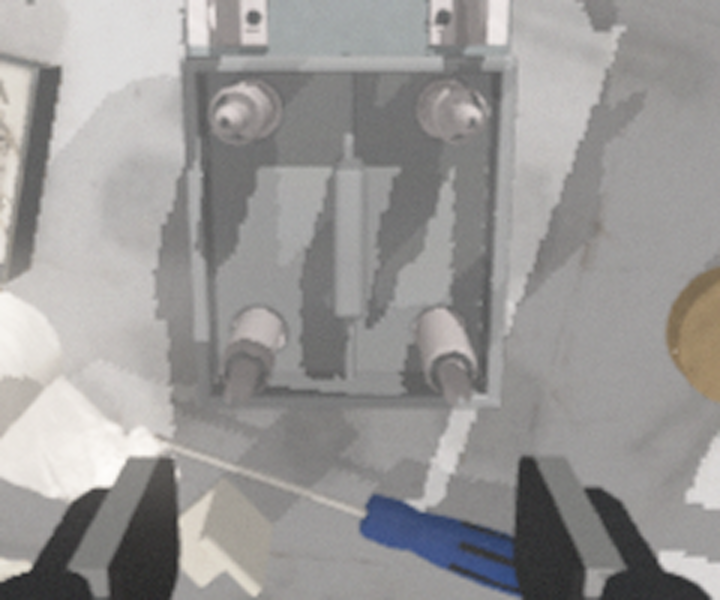

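Call:
play_rows --series '[{"dx": 0.45, "dy": -0.2, "dz": 0, "ax": 0, "ay": 0, "az": 0.01, "claw": -0.3}, {"dx": 0.9, "dy": -0.4, "dz": 0, "ax": 0, "ay": 0, "az": 0.03, "claw": -0.3}, {"dx": 1.0, "dy": -0.55, "dz": 0, "ax": 0, "ay": 0, "az": 0.04, "claw": -0.3}]'

```text
t: 13.42
tool_pos: [0.4702, 0.1261, 0.2604]
ee_rot: [0.732, 0.681, 0.0, 0.001]
ft_force: [0.6, -0.0, -0.5]
opening: 0.0554
```

```bash
cat >> h.py <<'E'
def shal(q=(.4363,.3282,np.radians(-4.62))):
    Re=R.from_euler('z',q[2]).as_matrix();Ro=Re@R.from_euler('y',-30,degrees=True).as_matrix();return Ro,np.r_[q[:2],0]+Re@[.003,0,.066]
E
python3 - <<'E'
from h import *
Ro,t=shal();plan(t+Ro@[0,0,.048+.07],Rt(-4.62,30))
K,W=cam('wrist',np.load('T11.npy'))
Rs=R.from_euler('z',SYAW,degrees=True).as_matrix()
P=np.array([[-46,-38,114],[-46,38,114],[46,-38,114],[46,38,114],[-65,-58,66],[-65,58,66],[65,58,66]])/1e3
print(((proj(P@Rs.T+[SX,SY,0],K,W)-[140,80]+.5)*3-.5).round(0).tolist())
E
```

```text
d [ 1.664 -0.872  0.765] a [-0.0831 -0.0001  0.0013] rows 3.9 | max 1.66 half/third: [ 0.832 -0.436  0.382] [-0.0415 -0.0001  0.0006]
[[224.0, 124.0], [471.0, 123.0], [235.0, 402.0], [461.0, 402.0], [183.0, 58.0], [513.0, 58.0], [496.0, 403.0]]
```

Call:
play_rows --series '[{"dx": 0.45, "dy": -0.2, "dz": 0, "ax": 0, "ay": 0, "az": 0.001, "claw": -0.3}, {"dx": 0.85, "dy": -0.45, "dz": 0.1, "ax": -0.02, "ay": 0, "az": 0.001, "claw": -0.3}, {"dx": 1.0, "dy": -0.7, "dz": 0.2, "ax": -0.045, "ay": 0, "az": 0.001, "claw": -0.3}, {"dx": 1.0, "dy": -0.87, "dz": 0.2, "ax": -0.07, "ay": 0, "az": 0.001, "claw": -0.3}]'

```text
t: 13.92
tool_pos: [0.3732, 0.254, 0.2336]
ee_rot: [0.716, 0.663, 0.149, 0.162]
ft_force: [-0.8, -0.6, 0.5]
opening: 0.0557
```

Run:
```python
from h import *
Ro,t=shal();plan(t+Ro@[0,0,.048+.06],Rt(-4.62,30))
```

```text
d [ 0.659 -0.217  0.58 ] a [-0.0127 -0.0002  0.0007] rows 1.7 | max 0.66 half/third: [ 0.659 -0.217  0.58 ] [-0.0127 -0.0002  0.0007]
```

Call:
play_rows --series '[{"dx": 0.4, "dy": -0.2, "dz": 0.1, "ax": -0.0127, "ay": 0, "az": 0.0007, "claw": -0.3}, {"dx": 0.66, "dy": -0.22, "dz": 0.45, "ax": -0.0127, "ay": 0, "az": 0.0007, "claw": -0.3}, {"dx": 0.66, "dy": -0.22, "dz": 0.58, "ax": -0.0127, "ay": 0, "az": 0.0007, "claw": -0.3}, {"dx": 0.66, "dy": -0.22, "dz": 0.58, "ax": -0.0127, "ay": 0, "az": 0.0007, "claw": -0.3}]'

```text
t: 14.42
tool_pos: [0.3848, 0.3314, 0.1574]
ee_rot: [0.71, 0.655, 0.174, 0.19]
ft_force: [-0.1, 0.5, 0.1]
opening: 0.0557
```

Run:
```python
from h import *
Ro,t=shal();plan(t+Ro@[0,0,.048-.029],Rt(-4.62,30));print(st()['tool_pos'])
save('wrist','w12.png')
```

```text
d [0.009 0.015 0.728] a [-0.0004  0.0002  0.0001] rows 1.4 | max 0.73 half/third: [0.009 0.015 0.728] [-0.0004  0.0002  0.0001]
[0.38483891 0.33137421 0.15738161]
```

View pics/w12.png

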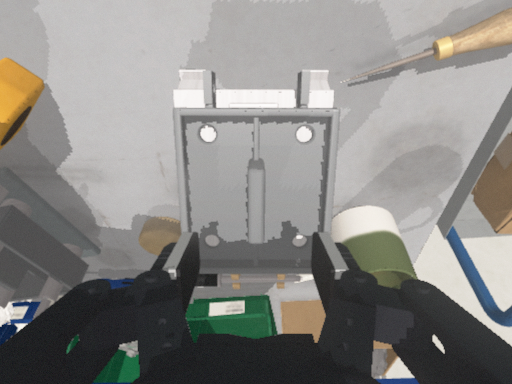

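Call:
play_rows --series '[{"dx": 0.01, "dy": 0.01, "dz": 0.4, "ax": 0, "ay": 0, "az": 0, "claw": -0.3}, {"dx": 0.01, "dy": 0.015, "dz": 0.74, "ax": 0, "ay": 0, "az": 0, "claw": -0.3}, {"dx": 0.01, "dy": 0.015, "dz": 0.74, "ax": 0, "ay": 0, "az": 0, "claw": -0.3}, {"dx": 0.01, "dy": 0.015, "dz": 0.74, "ax": 0, "ay": 0, "az": 0, "claw": -0.3}]'

```text
t: 14.98
tool_pos: [0.4315, 0.3289, 0.0847]
ee_rot: [0.711, 0.654, 0.176, 0.19]
ft_force: [0.4, 0.2, 0.2]
opening: 0.0556
```

Call:
play_rows --series '[{"dx": 0, "dy": -0.01, "dz": 0.01, "ax": 0, "ay": 0, "az": 0, "claw": 0.7}, {"dx": 0, "dy": -0.01, "dz": 0.01, "ax": 0, "ay": 0, "az": 0, "claw": 1}, {"dx": 0, "dy": -0.01, "dz": 0.01, "ax": 0, "ay": 0, "az": 0, "claw": 1}, {"dx": 0, "dy": -0.01, "dz": 0.01, "ax": 0, "ay": 0, "az": 0, "claw": 1}, {"dx": 0, "dy": -0.01, "dz": 0.01, "ax": 0, "ay": 0, "az": 0, "claw": 1}]' --squeeze 70

```text
t: 15.6
tool_pos: [0.4309, 0.3292, 0.084]
ee_rot: [0.71, 0.654, 0.176, 0.19]
ft_force: [-10.3, -3.1, 12.8]
opening: 0.0106
```

Run:
```python
from h import *
Ro,t=shal();s=st();T=T_tool(s);print(T[:3,:3].T@(t-T[:3,3]),s['ft_force'],s['opening'])
```

```text
[-0.00061645 -0.00168378  0.01982583] [-10.25427212  -3.07865429  12.83643021] 0.010602221915602261
```

Call:
play_rows --series '[{"dx": 0, "dy": 0, "dz": -0.1, "ax": 0, "ay": 0, "az": 0, "claw": 1}, {"dx": 0, "dy": 0, "dz": -0.4, "ax": 0, "ay": 0, "az": 0, "claw": 1}, {"dx": 0, "dy": -0.1, "dz": -0.9, "ax": 0, "ay": 0, "az": 0, "claw": 1}, {"dx": 0, "dy": -0.2, "dz": -1, "ax": 0, "ay": 0, "az": 0, "claw": 1}]'

```text
t: 16.1
tool_pos: [0.3491, 0.3366, 0.1795]
ee_rot: [0.71, 0.654, 0.179, 0.189]
ft_force: [0.8, 1.4, -3.0]
opening: 0.0109
```

Run:
```python
from h import *
s=st();print(s['tool_pos'],s['ft_force'],s['t'],s['opening'])
save('wrist','w13.png')
t=cv2.imread('pics/w13.png')
cv2.imwrite('pics/w13z.png',cv2.resize(t[60:230,100:410],None,fx=2.5,fy=2.5,interpolation=cv2.INTER_CUBIC))
plan([.44,.21,.27],Rt(SYAW))
```

```text
[0.3490961  0.33662523 0.17946281] [ 0.78590641  1.42787103 -3.03179336] 16.1 0.010901914130153236
d [-0.984  1.122 -0.241] a [ 0.0833  0.0102 -0.0408] rows 3.1 | max 1.12 half/third: [-0.492  0.561 -0.121] [ 0.0416  0.0051 -0.0204]
```

View pics/w13z.png

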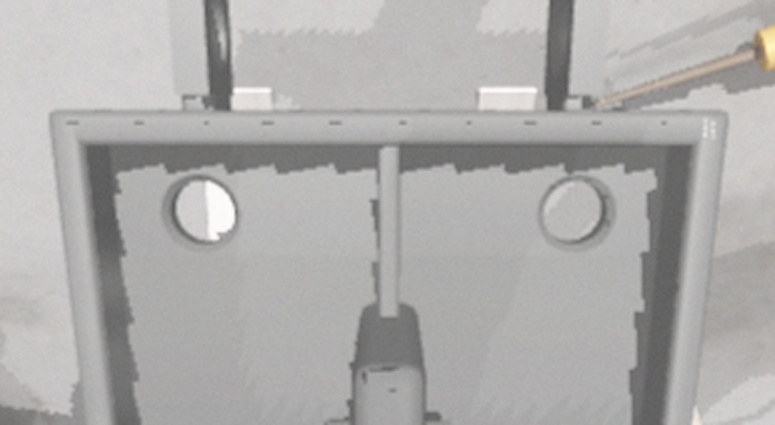

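Run:
```python
from h import *
P=np.array([[-46,-38,6],[-46,38,6],[-65,-58,22],[-65,58,22]])/1e3
inhand(P,zpx([(200,213),(578,213),(51,114),(727,114)],(100,60),2.5))
```

```text
tray origin in tool [ 0.0004 -0.0031  0.0168] rot(deg) [-0.53  0.01  0.05]
[[-1.0, -0.2], [0.9, -0.2], [0.3, 0.2], [-0.3, 0.2]]
```

Call:
play_rows --series '[{"dx": 0, "dy": 0, "dz": -0.45, "ax": 0.02, "ay": 0.003, "az": -0.01, "claw": 1}, {"dx": -0.3, "dy": 0.2, "dz": -0.7, "ax": 0.041, "ay": 0.005, "az": -0.02, "claw": 1}, {"dx": -0.65, "dy": 0.5, "dz": -0.7, "ax": 0.062, "ay": 0.008, "az": -0.03, "claw": 1}, {"dx": -0.98, "dy": 0.8, "dz": -0.6, "ax": 0.083, "ay": 0.01, "az": -0.041, "claw": 1}, {"dx": -0.98, "dy": 0.9, "dz": -0.5, "ax": 0.083, "ay": 0.01, "az": -0.041, "claw": 1}]'

```text
t: 16.77
tool_pos: [0.4036, 0.211, 0.2832]
ee_rot: [0.641, 0.768, -0.001, -0.0]
ft_force: [-0.2, 1.1, -2.8]
opening: 0.0106
```

Run:
```python
from h import *
plan(overstand(.27,(.003,0)),Rt(SYAW)); print(st()['tool_pos'])
```

```text
d [-1.811  0.975  0.111] a [-0.0002  0.0001 -0.0002] rows 4.0 | max 1.81 half/third: [-0.906  0.487  0.055] [-0.0001  0.0001 -0.0001]
[0.40364087 0.21100141 0.28323612]
```

Call:
play_rows --series '[{"dx": -0.45, "dy": 0.25, "dz": 0, "ax": 0, "ay": 0, "az": 0, "claw": 1}, {"dx": -0.9, "dy": 0.48, "dz": 0, "ax": 0, "ay": 0, "az": 0, "claw": 1}, {"dx": -1.0, "dy": 0.6, "dz": 0.1, "ax": 0, "ay": 0, "az": 0, "claw": 1}]'

```text
t: 17.15
tool_pos: [0.4975, 0.1028, 0.2703]
ee_rot: [0.642, 0.766, -0.001, -0.0]
ft_force: [-0.9, 0.9, -3.4]
opening: 0.0108
```

Run:
```python
from h import *
plan([.5568,.0176,.19],Rt(SYAW)); print(st()['tool_pos'])
```

```text
d [-0.784  0.363  0.669] a [-0.0003  0.0002 -0.0008] rows 2.1 | max 0.78 half/third: [-0.784  0.363  0.669] [-0.0003  0.0002 -0.0008]
[0.49754006 0.10277863 0.27026012]
```

Call:
play_rows --series '[{"dx": -0.4, "dy": 0.18, "dz": 0.1, "ax": 0, "ay": 0, "az": -0.001, "claw": 1}, {"dx": -0.784, "dy": 0.363, "dz": 0.3, "ax": 0, "ay": 0, "az": -0.001, "claw": 1}, {"dx": -0.784, "dy": 0.363, "dz": 0.55, "ax": 0, "ay": 0, "az": -0.001, "claw": 1}, {"dx": -0.784, "dy": 0.363, "dz": 0.67, "ax": 0, "ay": 0, "az": -0.001, "claw": 1}, {"dx": -0.784, "dy": 0.363, "dz": 0.67, "ax": 0, "ay": 0, "az": -0.001, "claw": 1}]'

```text
t: 17.77
tool_pos: [0.5561, 0.0183, 0.1891]
ee_rot: [0.64, 0.769, -0.002, -0.001]
ft_force: [0.5, 0.4, -2.0]
opening: 0.0109
```

Run:
```python
from h import *
plan([.5568,.0176,.15],Rt(SYAW)); s=st();print(s['tool_pos'],s['ft_force'],s['qd'])
```

```text
d [-0.007  0.005  0.326] a [-0.0006  0.0001  0.0003] rows 0.6 | max 0.33 half/third: [-0.007  0.005  0.326] [-0.0006  0.0001  0.0003]
[0.55614602 0.01831511 0.18906506] [ 0.48281134  0.35453295 -1.99019606] [ 0.00228399 -0.0229884  -0.0355315  -0.00082273  0.01743566 -0.0018467 ]
```

Call:
play_rows --series '[{"dx": -0.007, "dy": 0.005, "dz": 0.15, "ax": -0.0005, "ay": 0, "az": 0, "claw": 1}, {"dx": -0.007, "dy": 0.005, "dz": 0.3, "ax": -0.0005, "ay": 0, "az": 0, "claw": 1}, {"dx": -0.007, "dy": 0.005, "dz": 0.37, "ax": -0.0005, "ay": 0, "az": 0, "claw": 1}, {"dx": -0.007, "dy": 0.005, "dz": 0.37, "ax": -0.0005, "ay": 0, "az": 0, "claw": 1}]'

```text
t: 18.27
tool_pos: [0.5566, 0.0177, 0.1445]
ee_rot: [0.64, 0.769, -0.001, -0.0]
ft_force: [0.2, 0.4, -1.6]
opening: 0.0112
```

Run:
```python
from h import *
plan([.5568,.0176,.12],Rt(SYAW)); s=st();print(s['tool_pos'],s['ft_force'],s['qd'])
save('wrist','w14.png')
t=cv2.imread('pics/w14.png')
cv2.imwrite('pics/w14z.png',cv2.resize(t[60:230,100:410],None,fx=2.5,fy=2.5,interpolation=cv2.INTER_CUBIC))
```

```text
d [-0.001  0.002  0.204] a [-0.0002  0.0001  0.0004] rows 0.4 | max 0.2 half/third: [-0.001  0.002  0.204] [-0.0002  0.0001  0.0004]
[0.5565695  0.01773228 0.1444758 ] [ 0.21722606  0.35786417 -1.64868033] [-0.00230334 -0.00862226 -0.0194063  -0.00195202  0.01106444 -0.00065725]
```

View pics/w14z.png

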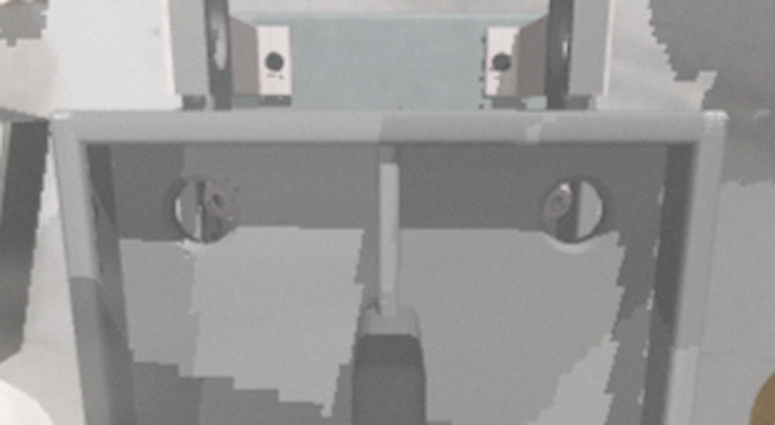

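Call:
play_rows --series '[{"dx": 0, "dy": 0, "dz": 0.06, "ax": 0, "ay": 0, "az": 0, "claw": 1}, {"dx": 0, "dy": 0, "dz": 0.11, "ax": 0, "ay": 0, "az": 0, "claw": 1}, {"dx": 0, "dy": 0, "dz": 0.16, "ax": 0, "ay": 0, "az": 0, "claw": 1}, {"dx": 0, "dy": 0, "dz": 0.16, "ax": 0, "ay": 0, "az": 0, "claw": 1}]'

```text
t: 18.82
tool_pos: [0.5566, 0.0176, 0.1252]
ee_rot: [0.64, 0.769, -0.001, -0.0]
ft_force: [-0.0, -0.6, -3.6]
opening: 0.0111
```

Run:
```python
from h import *
plan([.5568,.0176,.104],Rt(SYAW)); s=st();print(s['tool_pos'],s['ft_force'],s['torque'])
save('wrist','w15.png')
t=cv2.imread('pics/w15.png')
cv2.imwrite('pics/w15z.png',cv2.resize(t[60:230,100:410],None,fx=2.5,fy=2.5,interpolation=cv2.INTER_CUBIC))
```

```text
d [-0.001  0.002  0.177] a [-0.0002  0.0001  0.0004] rows 0.3 | max 0.18 half/third: [-0.001  0.002  0.177] [-0.0002  0.0001  0.0004]
[0.55659593 0.01763788 0.1252315 ] [-0.01344076 -0.62557445 -3.57408665] [ 0.02081405  0.02965262 -0.04194601]
```

View pics/w15z.png

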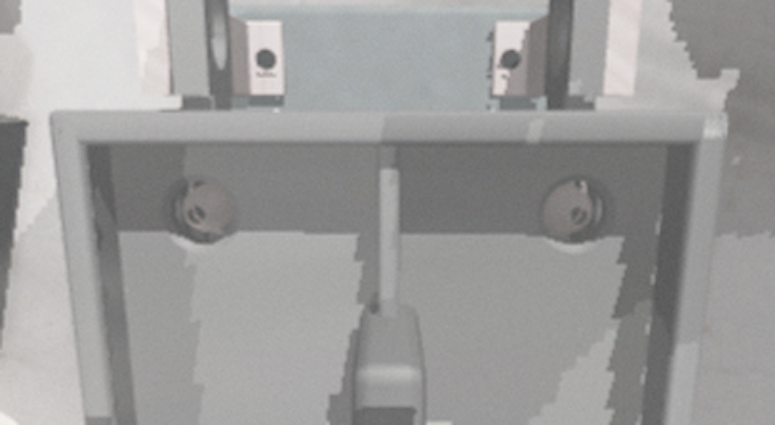

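Call:
play_rows --series '[{"dx": 0, "dy": 0, "dz": 0.06, "ax": 0, "ay": 0, "az": 0, "claw": 1}, {"dx": 0, "dy": 0, "dz": 0.12, "ax": 0, "ay": 0, "az": 0, "claw": 1}, {"dx": 0, "dy": 0, "dz": 0.16, "ax": 0, "ay": 0, "az": 0, "claw": 1}, {"dx": 0, "dy": 0, "dz": 0.165, "ax": 0, "ay": 0, "az": 0, "claw": 1}]'

```text
t: 19.38
tool_pos: [0.5566, 0.0176, 0.1053]
ee_rot: [0.64, 0.769, -0.001, -0.0]
ft_force: [-0.5, -0.5, -3.1]
opening: 0.0109
```

Run:
```python
from h import *
plan([.5568,.0176,.104],Rt(SYAW)); s=st();print(s['tool_pos'],s['ft_force'],s['torque'])
```

```text
d [-0.     0.002  0.011] a [-0.0002  0.0001  0.0003] rows 0.0 | max 0.01 half/third: [-0.     0.002  0.011] [-0.0002  0.0001  0.0003]
[0.55658409 0.01760466 0.10533638] [-0.52958573 -0.52059199 -3.14140169] [-0.01066617  0.01181023  0.00275765]
```

Not yet in contact; 1–1.5 mm more.

Call:
play_rows --series '[{"dx": 0, "dy": 0, "dz": 0.011, "ax": 0, "ay": 0, "az": 0, "claw": 1}, {"dx": 0, "dy": 0, "dz": 0.013, "ax": 0, "ay": 0, "az": 0, "claw": 1}, {"dx": 0, "dy": 0, "dz": 0.014, "ax": 0, "ay": 0, "az": 0, "claw": 1}]'

```text
t: 19.75
tool_pos: [0.5566, 0.0176, 0.1039]
ee_rot: [0.64, 0.769, -0.001, -0.0]
ft_force: [-1.1, -0.7, -0.4]
opening: 0.0108
```

Call:
play_rows --series '[{"dx": 0, "dy": 0, "dz": 0.004, "ax": 0, "ay": 0, "az": 0, "claw": 1}, {"dx": 0, "dy": 0, "dz": 0.004, "ax": 0, "ay": 0, "az": 0, "claw": 1}]'

```text
t: 20.0
tool_pos: [0.5567, 0.0176, 0.1038]
ee_rot: [0.64, 0.769, -0.0, 0.0]
ft_force: [-4.8, -1.2, 5.6]
opening: 0.0107
```

Call:
play_rows --series '[{"dx": 0, "dy": 0, "dz": 0, "ax": 0, "ay": 0, "az": 0, "claw": 0.5}, {"dx": 0, "dy": 0, "dz": 0, "ax": 0, "ay": 0, "az": 0, "claw": 0}, {"dx": 0, "dy": 0, "dz": 0, "ax": 0, "ay": 0, "az": 0, "claw": -0.2}, {"dx": 0, "dy": 0, "dz": 0, "ax": 0, "ay": 0, "az": 0, "claw": -0.2}]'

```text
t: 20.5
tool_pos: [0.5567, 0.0176, 0.1038]
ee_rot: [0.64, 0.769, -0.0, -0.0]
ft_force: [0.9, 0.3, 0.3]
opening: 0.0511
```

Run:
```python
from h import *
s=st();print(s['tool_pos'],s['ft_force'],s['opening'])
save('wrist','w16.png')
```

```text
[0.5567087  0.01756955 0.10375965] [0.85098509 0.32449397 0.33422863] 0.051107369211207225
```

View pics/w16.png

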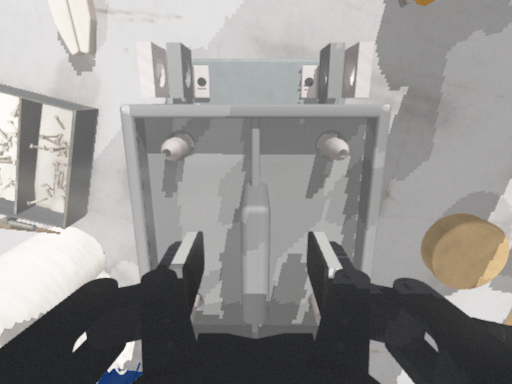

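Call:
play_rows --series '[{"dx": 0, "dy": 0, "dz": -0.4, "ax": 0, "ay": 0, "az": 0, "claw": -0.2}, {"dx": 0, "dy": 0, "dz": -0.9, "ax": 0, "ay": 0, "az": -0.01, "claw": -0.3}, {"dx": 0, "dy": 0, "dz": -1.0, "ax": 0, "ay": 0, "az": -0.04, "claw": -0.3}, {"dx": 0.2, "dy": 0, "dz": -1.0, "ax": 0, "ay": 0, "az": -0.07, "claw": -0.3}]'

```text
t: 21.05
tool_pos: [0.553, 0.0406, 0.2252]
ee_rot: [0.455, 0.89, -0.0, 0.001]
ft_force: [0.1, -0.1, -1.0]
opening: 0.0553
```

Run:
```python
from h import *
s=st();print(s['tool_pos'],s['joint_positions'].round(2))
plan([.627,.20,.22],Rt(87))
K,W=cam('top')
print('tin',atz(zpx((362,188),(125,130)),.023,K,W))
```

```text
[0.55300144 0.04059151 0.22516225] [-0.07  0.11  1.5  -0.    1.53 -2.26]
d [0.716 1.277 0.043] a [-0.      0.0003 -0.1422] rows 4.8 | max 1.28 half/third: [0.358 0.639 0.021] [-0.      0.0002 -0.0711]
tin [0.57511092 0.19609244 0.023     ]
```

Run:
```python
from h import *
plan([.627,.24,.22],Rt(-93.2))
```

```text
d [0.987 1.472 0.042] a [0.0004 0.     0.3584] rows 12.1 | max 1.47 half/third: [0.493 0.736 0.021] [0.0002 0.     0.1792]
```

Call:
play_rows --series '[{"dx": 0.2, "dy": 0.2, "dz": 0, "ax": 0, "ay": 0, "az": 0.029, "claw": -0.3}, {"dx": 0.35, "dy": 0.4, "dz": 0, "ax": 0, "ay": 0, "az": 0.058, "claw": -0.3}, {"dx": 0.5, "dy": 0.7, "dz": 0, "ax": 0, "ay": 0, "az": 0.087, "claw": -0.3}, {"dx": 0.7, "dy": 0.9, "dz": 0, "ax": 0, "ay": 0, "az": 0.116, "claw": -0.3}, {"dx": 0.85, "dy": 1.0, "dz": 0, "ax": 0, "ay": 0, "az": 0.145, "claw": -0.3}]'

```text
t: 21.68
tool_pos: [0.5908, 0.195, 0.2246]
ee_rot: [0.802, 0.597, 0.0, 0.001]
ft_force: [-0.0, -0.7, -0.6]
opening: 0.0558
```

Run:
```python
from h import *
plan([.627,.24,.22],Rt(-93.2))
```

```text
d [0.446 0.181 0.038] a [ 3.000e-04 -1.000e-04  2.125e-01] rows 7.2 | max 0.45 half/third: [0.446 0.181 0.038] [ 3.000e-04 -1.000e-04  2.125e-01]
```

Call:
play_rows --series '[{"dx": 0.1, "dy": 0.05, "dz": 0, "ax": 0, "ay": 0, "az": 0.029, "claw": -0.3}, {"dx": 0.2, "dy": 0.1, "dz": 0, "ax": 0, "ay": 0, "az": 0.058, "claw": -0.3}, {"dx": 0.3, "dy": 0.15, "dz": 0, "ax": 0, "ay": 0, "az": 0.087, "claw": -0.3}, {"dx": 0.4, "dy": 0.18, "dz": 0, "ax": 0, "ay": 0, "az": 0.116, "claw": -0.3}, {"dx": 0.446, "dy": 0.18, "dz": 0, "ax": 0, "ay": 0, "az": 0.145, "claw": -0.3}]'

```text
t: 22.3
tool_pos: [0.6271, 0.2405, 0.2242]
ee_rot: [0.984, 0.18, 0.0, 0.001]
ft_force: [0.7, -0.4, -0.3]
opening: 0.0554
```

Run:
```python
from h import *
plan([.627,.24,.22],Rt(-93.2))
```

```text
d [-0.002  0.004  0.035] a [ 0.0002 -0.0001  0.0666] rows 2.2 | max 0.04 half/third: [-0.002  0.004  0.035] [ 0.0002 -0.0001  0.0666]
```

Call:
play_rows --series '[{"dx": 0, "dy": 0, "dz": 0.03, "ax": 0, "ay": 0, "az": 0.029, "claw": -0.3}, {"dx": 0, "dy": 0, "dz": 0.03, "ax": 0, "ay": 0, "az": 0.058, "claw": -0.3}, {"dx": 0, "dy": 0, "dz": 0.03, "ax": 0, "ay": 0, "az": 0.0666, "claw": -0.3}, {"dx": 0, "dy": 0, "dz": 0.03, "ax": 0, "ay": 0, "az": 0.0666, "claw": -0.3}]'

```text
t: 22.8
tool_pos: [0.6271, 0.2405, 0.2205]
ee_rot: [1.0, -0.028, 0.0, 0.001]
ft_force: [0.0, -0.5, 0.2]
opening: 0.0554
```

Run:
```python
from h import *
s=st();T=T_tool(s);print(s['tool_pos'],s['joint_positions'].round(2),s['qd'].round(3));np.save('T17.npy',T)
save('wrist','w17.png')
t=cv2.imread('pics/w17.png')
cv2.imwrite('pics/w17z.png',cv2.resize(t[90:290,160:360],None,fx=3,fy=3,interpolation=cv2.INTER_CUBIC))
```

```text
[0.627102   0.24051205 0.22052809] [ 0.25  0.36  1.2  -0.    1.58  0.31] [ 0.002 -0.    -0.002  0.    -0.001 -0.036]
```

View pics/w17.png

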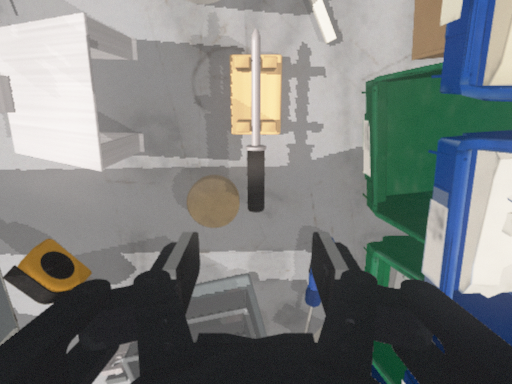

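View pics/w17z.png

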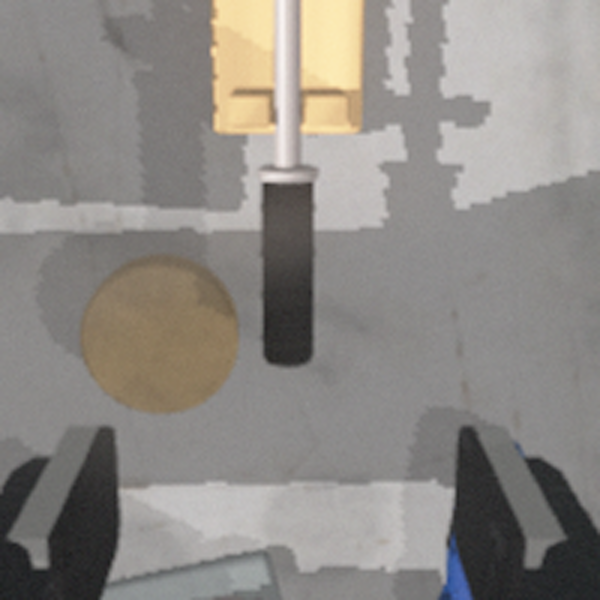

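Run:
```python
from h import *
K,W=cam('wrist',np.load('T17.npy'))
tip=atz((255,30),.045,K,W);fl=atz(zpx((289,174),(160,90),3),.045,K,W);he=atz(zpx((288,364),(160,90),3),.045,K,W)
print(tip,fl,he)
d=tip-he;print(np.linalg.norm(d),np.degrees(np.arctan2(d[1],d[0])))
u=d/np.linalg.norm(d)
g=[tip-u*.147, fl-u*.0365, he+u*.0315];print(np.array(g).round(4))
for z in(0,.05,.1): print(z,'bin corner',atz((367,175),z,K,W).round(3), atz((366,80),z,K,W).round(3),'tin',atz(zpx((160,330),(160,90),3),.023,K,W).round(3))
K,W=cam('top')
for z in(0,.05,.1): print('top bin', atz((200,128),z,K,W).round(3),atz((200,105),z,K,W).round(3))
```

```text
[0.63484562 0.37309325 0.045     ] [0.62973563 0.26351016 0.045     ] [0.62555555 0.1942995  0.045     ]
0.17903494410761003 87.02560371198838
[[0.6272 0.2263 0.045 ]
 [0.6278 0.2271 0.045 ]
 [0.6272 0.2258 0.045 ]]
0 bin corner [0.761 0.216 0.   ] [0.755 0.325 0.   ] tin [0.577 0.203 0.023]
0.05 bin corner [0.743 0.229 0.05 ] [0.738 0.323 0.05 ] tin [0.577 0.203 0.023]
0.1 bin corner [0.725 0.243 0.1  ] [0.721 0.321 0.1  ] tin [0.577 0.203 0.023]
top bin [0.759 0.261 0.   ] [0.846 0.265 0.   ]
top bin [0.744 0.253 0.05 ] [0.828 0.257 0.05 ]
top bin [0.729 0.245 0.1  ] [0.81  0.248 0.1  ]
```

Run:
```python
from h import *
plan([.6276,.2345,.10],Rt(-93));plan([.6276,.2345,.028],Rt(-93))
```

```text
d [0.006 0.049 1.005] a [ 0.0002 -0.0001 -0.0003] rows 1.9 | max 1.0 half/third: [0.003 0.024 0.502] [ 0.0001 -0.0001 -0.0002]
d [0.006 0.048 1.605] a [ 0.0002 -0.0001 -0.0003] rows 3.1 | max 1.6 half/third: [0.003 0.024 0.802] [ 0.0001 -0.0001 -0.0002]
```

Call:
play_rows --series '[{"dx": 0.004, "dy": 0.05, "dz": 0.4, "ax": 0, "ay": 0, "az": 0, "claw": 0.3}, {"dx": 0.004, "dy": 0.05, "dz": 0.8, "ax": 0, "ay": 0, "az": 0, "claw": 0.3}, {"dx": 0.004, "dy": 0.05, "dz": 1.0, "ax": 0, "ay": 0, "az": 0, "claw": 0.3}, {"dx": 0.004, "dy": 0.05, "dz": 1.0, "ax": 0, "ay": 0, "az": 0, "claw": 0.3}]'

```text
t: 23.35
tool_pos: [0.6265, 0.2341, 0.0988]
ee_rot: [1.0, -0.027, -0.001, 0.001]
ft_force: [-0.3, -0.2, 0.5]
opening: 0.0298
```

Run:
```python
from h import *
plan([.6276,.2345,.028],Rt(-93)); s=st(); print(s['opening'],s['tool_pos'])
save('wrist','w18.png')
```

```text
d [ 0.011 -0.005  0.59 ] a [ 0.0003  0.0004 -0.0001] rows 1.1 | max 0.59 half/third: [ 0.011 -0.005  0.59 ] [ 0.0003  0.0004 -0.0001]
0.02984368902020046 [0.62648007 0.2341087  0.09879026]
```

View pics/w18.png

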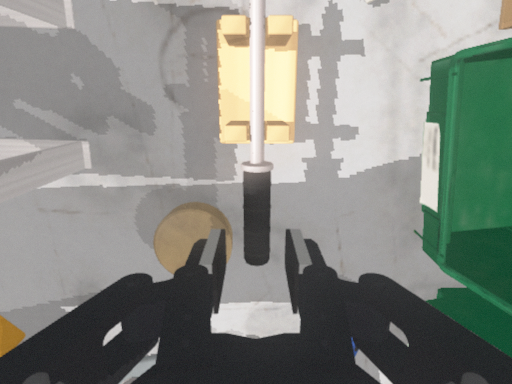

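Call:
play_rows --series '[{"dx": 0.008, "dy": 0, "dz": 0.3, "ax": 0, "ay": 0, "az": 0, "claw": 0.3}, {"dx": 0.011, "dy": 0, "dz": 0.56, "ax": 0, "ay": 0, "az": 0, "claw": 0.3}, {"dx": 0.011, "dy": 0, "dz": 0.58, "ax": 0, "ay": 0, "az": 0, "claw": 0.3}, {"dx": 0.011, "dy": 0, "dz": 0.58, "ax": 0, "ay": 0, "az": 0, "claw": 0.3}]'

```text
t: 23.9
tool_pos: [0.6295, 0.2344, 0.0332]
ee_rot: [1.0, -0.027, 0.001, 0.0]
ft_force: [0.6, -0.4, 0.6]
opening: 0.0298
```

Run:
```python
from h import *
plan([.6276,.2345,.028],Rt(-93)); s=st(); print(s['opening'],s['tool_pos'],s['ft_force'])
```

```text
d [-0.016  0.     0.043] a [ 0.0001 -0.0004 -0.0001] rows 0.1 | max 0.04 half/third: [-0.016  0.     0.043] [ 0.0001 -0.0004 -0.0001]
0.029787094804539636 [0.62953492 0.23442088 0.03315765] [ 0.55342326 -0.39055535  0.58046066]
```

Call:
play_rows --series '[{"dx": -0.016, "dy": 0, "dz": 0.042, "ax": 0, "ay": -0.0004, "az": 0, "claw": 0.3}, {"dx": -0.016, "dy": 0, "dz": 0.042, "ax": 0, "ay": -0.0004, "az": 0, "claw": 0.3}, {"dx": -0.016, "dy": 0, "dz": 0.042, "ax": 0, "ay": -0.0004, "az": 0, "claw": 0.3}]'

```text
t: 24.28
tool_pos: [0.6278, 0.2346, 0.0286]
ee_rot: [1.0, -0.026, 0.0, 0.0]
ft_force: [-0.2, 0.3, -0.6]
opening: 0.0301
```

Call:
play_rows --series '[{"dx": 0, "dy": 0, "dz": 0, "ax": 0, "ay": 0, "az": 0, "claw": 0.7}, {"dx": 0, "dy": 0, "dz": 0, "ax": 0, "ay": 0, "az": 0, "claw": 1}, {"dx": 0, "dy": 0, "dz": 0, "ax": 0, "ay": 0, "az": 0, "claw": 1}, {"dx": 0, "dy": 0, "dz": 0, "ax": 0, "ay": 0, "az": 0, "claw": 1}]' --squeeze 60

```text
t: 24.78
tool_pos: [0.6278, 0.2346, 0.0286]
ee_rot: [1.0, -0.026, 0.0, 0.0]
ft_force: [-1.8, 0.2, 2.2]
opening: 0.0162
```

Run:
```python
from h import *
s=st(); print(s['opening'],s['tool_pos'],s['ft_force'],s['torque'],s['ee_rot'])
```

```text
0.016199200139496293 [0.62776832 0.23459262 0.02863556] [-1.80297602  0.21656687  2.15095413] [0.0933302  0.24448254 0.09294157] [ 9.99649382e-01 -2.64768251e-02  1.45877399e-04  2.62866458e-04]
```

Call:
play_rows --series '[{"dx": 0, "dy": 0, "dz": -0.1, "ax": 0, "ay": 0, "az": 0, "claw": 1}, {"dx": 0, "dy": 0, "dz": -0.3, "ax": 0, "ay": 0, "az": 0, "claw": 1}, {"dx": 0, "dy": 0, "dz": -0.7, "ax": 0, "ay": 0, "az": 0, "claw": 1}, {"dx": 0, "dy": 0, "dz": -1.0, "ax": 0, "ay": 0, "az": 0, "claw": 1}, {"dx": 0, "dy": 0, "dz": -1.0, "ax": 0, "ay": 0, "az": 0, "claw": 1}]'

```text
t: 25.4
tool_pos: [0.629, 0.235, 0.1529]
ee_rot: [1.0, -0.026, 0.003, -0.001]
ft_force: [-0.3, 0.5, -1.6]
opening: 0.0163
```

Run:
```python
from h import *
s=st(); print(s['opening'],s['tool_pos'],s['ft_force'],s['torque'])
save('wrist','w19.png')
K,W=cam('wrist',np.load('T3.npy'))
K2,W2=cam('wrist',np.load('T2.npy'))
print('roll top',atz((98,268),.119,K2,W2), 'organizer corners',[atz(p,.03,K2,W2).round(3) for p in [(37,125),(155,145),(143,208),(33,185)]])
T=np.load('T4.npy');K,W=cam('wrist',T);print('roll',atz((463,290),.119,K,W))
plan([.60,.13,.27],Rt(-93))
```

```text
0.016272885323710826 [0.6289783  0.23499915 0.15287806] [-0.26194908  0.51611336 -1.63120468] [-0.08038545 -0.00549317 -0.02669263]
roll top [ 0.64691454 -0.13198671  0.119     ] organizer corners [array([ 0.507, -0.257,  0.03 ]), array([ 0.508, -0.103,  0.03 ]), array([ 0.6  , -0.113,  0.03 ]), array([ 0.591, -0.265,  0.03 ])]
roll [ 0.64868625 -0.13563636  0.119     ]
d [-0.186  0.884 -0.997] a [-0.     -0.0005 -0.0001] rows 2.6 | max 1.0 half/third: [-0.186  0.884 -0.997] [-0.     -0.0005 -0.0001]
```

View pics/w19.png

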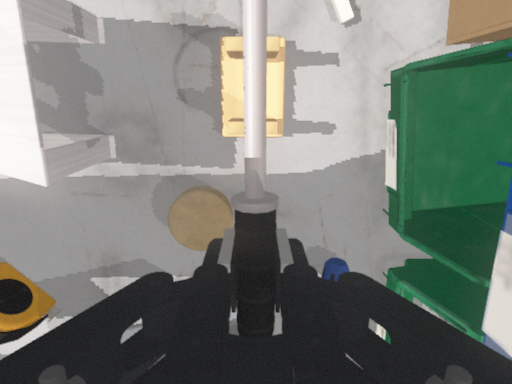

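Call:
play_rows --series '[{"dx": 0, "dy": 0.1, "dz": -0.45, "ax": 0, "ay": -0.0005, "az": 0, "claw": 1}, {"dx": -0.1, "dy": 0.35, "dz": -0.8, "ax": 0, "ay": -0.0005, "az": -0.01, "claw": 1}, {"dx": -0.2, "dy": 0.75, "dz": -1.0, "ax": 0, "ay": -0.0005, "az": -0.02, "claw": 1}, {"dx": -0.3, "dy": 1.0, "dz": -1.0, "ax": 0, "ay": -0.0005, "az": -0.03, "claw": 1}]' --squeeze 90

```text
t: 25.95
tool_pos: [0.5853, 0.1152, 0.2716]
ee_rot: [0.998, 0.068, 0.001, 0.0]
ft_force: [0.7, 0.0, -1.1]
opening: 0.0152
```

```bash
cat >> h.py <<'E'
RP=Rt(SYAW-90)
def pinp(y,dx=0,dz=0,tz=.0164):
    "TCP for pin origin at stand y (m), grasp at pin x=-80"
    return overstand(.096-tz+dz,(-.080+dx,y-.080))
E
python3 - <<'E'
from h import *
s=st();print(s['tool_pos'])
print(pinp(-.124)); p=pinp(-.13);p[2]=.27;plan(p,RP)
E
```

```text
[0.58534391 0.11520657 0.2715636 ]
[ 0.5124525 -0.1976535  0.0796   ]
d [-0.955  2.55   0.013] a [ 0.0001 -0.0003 -0.007 ] rows 5.2 | max 2.55 half/third: [-0.318  0.85   0.004] [ 0.     -0.0001 -0.0023]
```

Call:
play_rows --series '[{"dx": -0.15, "dy": 0.45, "dz": 0, "ax": 0, "ay": 0, "az": -0.004, "claw": 1}, {"dx": -0.32, "dy": 0.9, "dz": 0, "ax": 0, "ay": 0, "az": -0.007, "claw": 1}, {"dx": -0.4, "dy": 1.0, "dz": 0, "ax": 0, "ay": 0, "az": -0.007, "claw": 1}]'

```text
t: 26.32
tool_pos: [0.5533, -0.0129, 0.2707]
ee_rot: [0.996, 0.089, 0.0, 0.0]
ft_force: [-0.6, 0.8, -0.4]
opening: 0.0153
```

Call:
play_rows --series '[{"dx": -0.2, "dy": 0.45, "dz": 0, "ax": 0, "ay": 0, "az": 0, "claw": 1}, {"dx": -0.37, "dy": 0.9, "dz": 0, "ax": 0, "ay": 0, "az": 0, "claw": 1}, {"dx": -0.4, "dy": 1.0, "dz": 0, "ax": 0, "ay": 0, "az": 0, "claw": 1}]'

```text
t: 26.7
tool_pos: [0.5266, -0.1418, 0.2699]
ee_rot: [0.996, 0.088, -0.001, 0.0]
ft_force: [-0.1, 0.2, -1.1]
opening: 0.0154
```

Run:
```python
from h import *
s=st();print(s['tool_pos'])
p=pinp(-.13);p[2]=.17;plan(p,RP)
```

```text
[ 0.52655815 -0.14176612  0.26992751]
d [-0.196  0.488  0.833] a [ 0.      0.0002 -0.0008] rows 1.9 | max 0.83 half/third: [-0.196  0.488  0.833] [ 0.      0.0002 -0.0008]
```

Call:
play_rows --series '[{"dx": -0.196, "dy": 0.49, "dz": 0.1, "ax": 0, "ay": 0, "az": -0.0008, "claw": 1}, {"dx": -0.196, "dy": 0.49, "dz": 0.5, "ax": 0, "ay": 0, "az": -0.0008, "claw": 1}, {"dx": -0.196, "dy": 0.49, "dz": 0.83, "ax": 0, "ay": 0, "az": -0.0008, "claw": 1}, {"dx": -0.196, "dy": 0.49, "dz": 0.83, "ax": 0, "ay": 0, "az": -0.0008, "claw": 1}]'

```text
t: 27.2
tool_pos: [0.5126, -0.2024, 0.1677]
ee_rot: [0.996, 0.09, -0.003, -0.002]
ft_force: [-0.0, -1.1, 0.6]
opening: 0.0156
```

Run:
```python
from h import *
s=st();print(s['tool_pos'],s['torque'])
p=pinp(-.13);plan(p,RP)
save('wrist','w20.png')
```

```text
[ 0.51263133 -0.20244481  0.16767205] [-0.03231523  0.00848369 -0.00762067]
d [0.009 0.013 0.734] a [-0.0006  0.0008  0.    ] rows 1.4 | max 0.73 half/third: [0.009 0.013 0.734] [-0.0006  0.0008  0.    ]
```

View pics/w20.png

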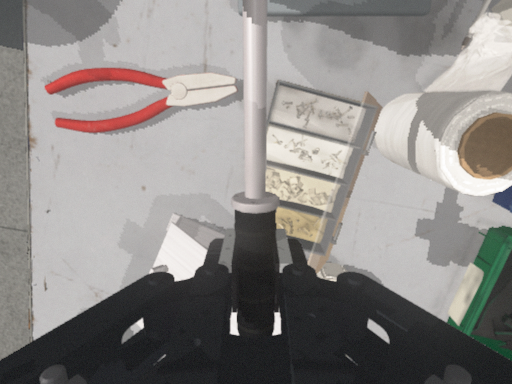

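Call:
play_rows --series '[{"dx": 0.005, "dy": 0.01, "dz": 0.35, "ax": -0.0005, "ay": 0.0008, "az": 0, "claw": 1}, {"dx": 0.009, "dy": 0.013, "dz": 0.65, "ax": -0.0005, "ay": 0.0008, "az": 0, "claw": 1}, {"dx": 0.009, "dy": 0.013, "dz": 0.73, "ax": -0.0005, "ay": 0.0008, "az": 0, "claw": 1}, {"dx": 0.009, "dy": 0.013, "dz": 0.73, "ax": -0.0005, "ay": 0.0008, "az": 0, "claw": 1}]'

```text
t: 27.75
tool_pos: [0.5155, -0.2042, 0.084]
ee_rot: [0.996, 0.091, 0.002, 0.001]
ft_force: [-0.7, -0.5, -0.3]
opening: 0.0149
```

Run:
```python
from h import *
s=st();print(s['tool_pos'],s['ft_force'],s['torque'])
p=pinp(-.13);plan(p,RP)
save('scene','s21.png');save('top','t21.png')
t=cv2.imread('pics/s21.png');cv2.imwrite('pics/s21z.png',cv2.resize(t[160:280,220:380],None,fx=5,fy=5,interpolation=cv2.INTER_CUBIC))
t=cv2.imread('pics/t21.png');cv2.imwrite('pics/t21z.png',cv2.resize(t[140:260,230:390],None,fx=5,fy=5,interpolation=cv2.INTER_CUBIC))
```

```text
[ 0.51546431 -0.20424966  0.0840409 ] [-0.73347546 -0.54481678 -0.25027609] [-0.0445414   0.00646595 -0.03669481]
d [-0.015 -0.009  0.037] a [ 0.0004 -0.0006  0.0001] rows 0.1 | max 0.04 half/third: [-0.015 -0.009  0.037] [ 0.0004 -0.0006  0.0001]
```

View pics/s21z.png

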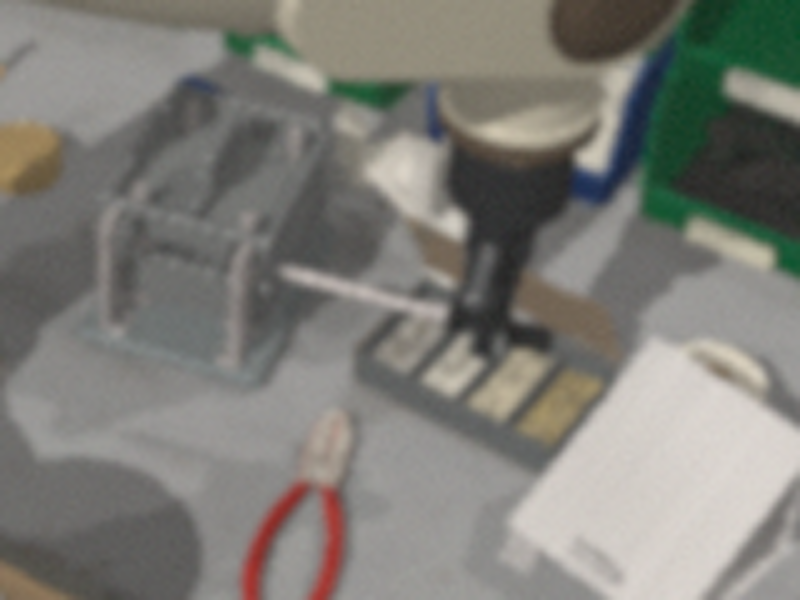

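View pics/t21z.png

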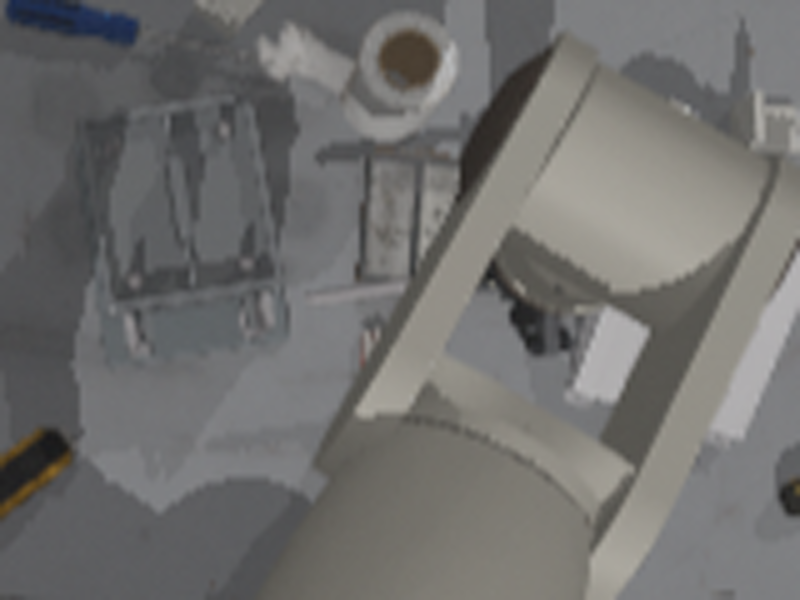

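```bash
cat >> h.py <<'E'
def pinpts(xs,tz=.0164,g=-.080,pitch=0):
    T=T_tool(); X=np.array([[0,-(x-g)*np.cos(pitch),-tz+(x-g)*np.sin(pitch)] for x in xs]); return X@T[:3,:3].T+T[:3,3]
E
python3 - <<'E'
from h import *
for n,o in(('scene',(220,160)),('top',(230,140))):
    K,W=cam(n)
    Rs=R.from_euler('z',SYAW,degrees=True).as_matrix()
    f=lambda P:((proj(P,K,W)-o+.5)*5-.5).round(0).tolist()
    print(n,'pin tip,0,-45',f(pinpts([.059,0,-.045])),'droop3',f(pinpts([.059],pitch=np.radians(3))))
    print('uprights top outer/front',f(np.array([[-.091,-.049,.107],[-.069,-.049,.107],[-.08,-.049,.096],[-.091,.049,.107]])@Rs.T+[SX,SY,0]), 'tray rim',f(np.array([[-65,-58,106],[-65,58,106],[65,-58,106]])/1e3@Rs.T+[SX,SY,0]))
print(pinpts([.059,-.045]))
E
```

```text
scene pin tip,0,-45 [[280.0, 273.0], [368.0, 297.0], [436.0, 315.0]] droop3 [[280.0, 281.0]]
uprights top outer/front [[239.0, 268.0], [252.0, 247.0], [245.0, 270.0], [98.0, 229.0]] tray rim [[267.0, 248.0], [101.0, 202.0], [332.0, 129.0]]
top pin tip,0,-45 [[306.0, 301.0], [393.0, 287.0], [460.0, 277.0]] droop3 [[305.0, 302.0]]
uprights top outer/front [[275.0, 324.0], [270.0, 292.0], [271.0, 310.0], [129.0, 348.0]] tray rim [[282.0, 284.0], [109.0, 311.0], [250.0, 94.0]]
[[ 0.4904965  -0.06777857  0.10048975]
 [ 0.50925123 -0.1700729   0.10085154]]
```

Call:
play_rows --series '[{"dx": -0.015, "dy": -0.009, "dz": 0.037, "ax": 0.0004, "ay": -0.0006, "az": 0, "claw": 1}, {"dx": -0.015, "dy": -0.009, "dz": 0.037, "ax": 0.0004, "ay": -0.0006, "az": 0, "claw": 1}, {"dx": -0.015, "dy": -0.009, "dz": 0.037, "ax": 0.0004, "ay": -0.0006, "az": 0, "claw": 1}]'

```text
t: 28.22
tool_pos: [0.5138, -0.2039, 0.0804]
ee_rot: [0.996, 0.091, 0.001, 0.001]
ft_force: [0.3, 0.1, -0.8]
opening: 0.0155
```

Run:
```python
from h import *
s=st();print(s['tool_pos'],s['ft_force'],s['torque'])
plan(pinp(-.13),RP);plan(pinp(-.095),RP)
```

```text
[ 0.51377232 -0.20385445  0.08037753] [ 0.28603903  0.12531513 -0.78733296] [-0.0620333   0.01359547 -0.03024147]
d [-0.002 -0.003  0.006] a [ 0.0002 -0.0002  0.0001] rows 0.0 | max 0.01 half/third: [-0.002 -0.003  0.006] [ 0.0002 -0.0002  0.0001]
d [-0.001 -0.294  0.006] a [ 0.0002 -0.0002  0.0001] rows 0.6 | max 0.29 half/third: [-0.001 -0.294  0.006] [ 0.0002 -0.0002  0.0001]
```

Call:
play_rows --series '[{"dx": -0.002, "dy": -0.08, "dz": 0.006, "ax": 0.0002, "ay": -0.0002, "az": 0, "claw": 1}, {"dx": -0.001, "dy": -0.16, "dz": 0.006, "ax": 0.0002, "ay": -0.0002, "az": 0, "claw": 1}, {"dx": -0.001, "dy": -0.24, "dz": 0.006, "ax": 0.0002, "ay": -0.0002, "az": 0, "claw": 1}, {"dx": -0.001, "dy": -0.28, "dz": 0.006, "ax": 0.0002, "ay": -0.0002, "az": 0, "claw": 1}]'

```text
t: 28.72
tool_pos: [0.5075, -0.17, 0.0797]
ee_rot: [0.996, 0.091, -0.0, -0.0]
ft_force: [-0.2, 0.1, -0.9]
opening: 0.0153
```

Run:
```python
from h import *
s=st();print(s['tool_pos'],s['ft_force'],s['torque'])
plan(pinp(-.095),RP);plan(pinp(-.05),RP)
save('wrist','w22.png')
save('scene','s22.png')
t=cv2.imread('pics/s22.png');cv2.imwrite('pics/s22z.png',cv2.resize(t[160:280,220:380],None,fx=5,fy=5,interpolation=cv2.INTER_CUBIC))
```

```text
[ 0.50750221 -0.16998406  0.07971418] [-0.2378123   0.11695234 -0.86732018] [-0.04359308  0.00078661 -0.02187629]
d [-0.001 -0.007  0.001] a [-0.      0.      0.0002] rows 0.0 | max 0.01 half/third: [-0.001 -0.007  0.001] [-0.      0.      0.0002]
d [-0.    -0.382  0.001] a [-0.      0.      0.0002] rows 0.7 | max 0.38 half/third: [-0.    -0.382  0.001] [-0.      0.      0.0002]
```

View pics/s22z.png

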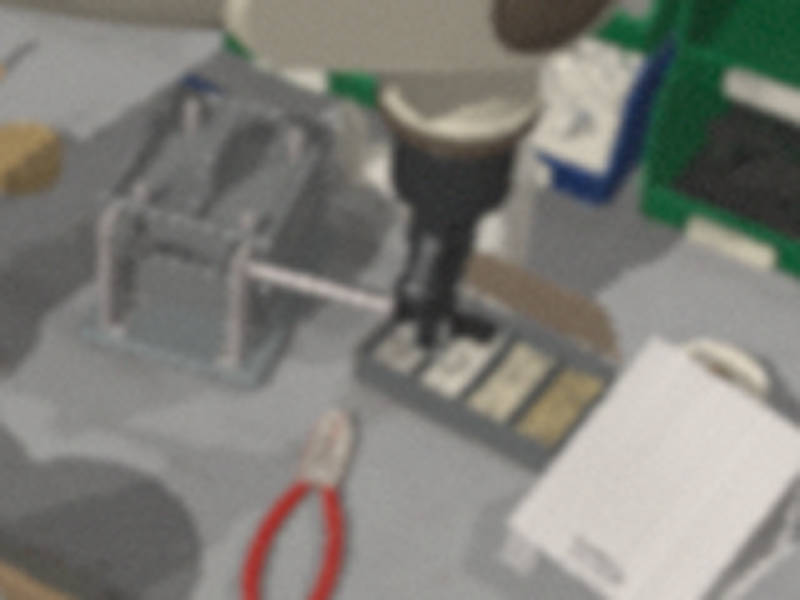

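View pics/w22.png

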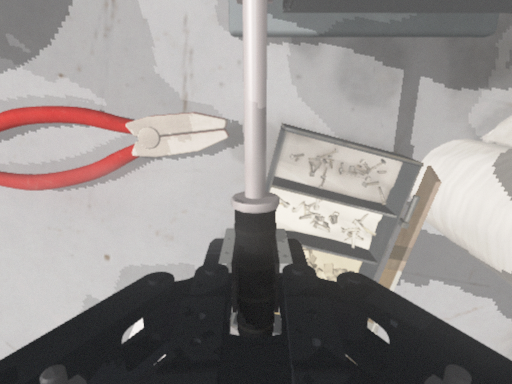

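Call:
play_rows --series '[{"dx": -0.001, "dy": -0.08, "dz": 0.001, "ax": 0, "ay": 0, "az": 0.0002, "claw": 1}, {"dx": -0.001, "dy": -0.16, "dz": 0.001, "ax": 0, "ay": 0, "az": 0.0002, "claw": 1}, {"dx": -0.001, "dy": -0.24, "dz": 0.001, "ax": 0, "ay": 0, "az": 0.0002, "claw": 1}, {"dx": -0.001, "dy": -0.32, "dz": 0.001, "ax": 0, "ay": 0, "az": 0.0002, "claw": 1}]'

```text
t: 29.32
tool_pos: [0.5004, -0.1318, 0.0796]
ee_rot: [0.996, 0.09, 0.0, -0.0]
ft_force: [0.0, 0.3, -1.7]
opening: 0.0152
```

Run:
```python
from h import *
s=st();print(s['tool_pos'],s['ft_force'],s['torque'])
plan(pinp(-.05),RP);plan(pinp(-.02),RP)
```

```text
[ 0.50037348 -0.13176802  0.07963199] [ 0.02676414  0.25664323 -1.69302272] [-0.08804272 -0.04164433 -0.00018152]
d [ 0.    -0.058  0.   ] a [-0. -0.  0.] rows 0.1 | max 0.06 half/third: [ 0.    -0.058  0.   ] [-0. -0.  0.]
d [ 0.    -0.308  0.   ] a [-0. -0.  0.] rows 0.6 | max 0.31 half/third: [ 0.    -0.308  0.   ] [-0. -0.  0.]
```

Call:
play_rows --series '[{"dx": 0, "dy": -0.09, "dz": 0, "ax": 0, "ay": 0, "az": 0, "claw": 1}, {"dx": 0, "dy": -0.18, "dz": 0, "ax": 0, "ay": 0, "az": 0, "claw": 1}, {"dx": 0, "dy": -0.26, "dz": 0, "ax": 0, "ay": 0, "az": 0, "claw": 1}, {"dx": 0, "dy": -0.31, "dz": 0, "ax": 0, "ay": 0, "az": 0, "claw": 1}]'

```text
t: 29.82
tool_pos: [0.4936, -0.0945, 0.0797]
ee_rot: [0.996, 0.09, 0.0, -0.0]
ft_force: [0.2, 0.7, -1.1]
opening: 0.0153
```

Run:
```python
from h import *
s=st();print(s['tool_pos'],s['ft_force'],s['torque'])
plan(pinp(-.0),RP)
```

```text
[ 0.49360994 -0.09454634  0.07968312] [ 0.2182628   0.74019913 -1.05349575] [-0.00646091  0.00982728  0.01172888]
d [ 0.    -0.16   0.001] a [-0.     -0.      0.0001] rows 0.3 | max 0.16 half/third: [ 0.    -0.16   0.001] [-0.     -0.      0.0001]
```

Call:
play_rows --series '[{"dx": 0, "dy": -0.06, "dz": 0, "ax": 0, "ay": 0, "az": 0, "claw": 1}, {"dx": 0, "dy": -0.11, "dz": 0, "ax": 0, "ay": 0, "az": 0, "claw": 1}, {"dx": 0, "dy": -0.14, "dz": 0, "ax": 0, "ay": 0, "az": 0, "claw": 1}, {"dx": 0, "dy": -0.14, "dz": 0, "ax": 0, "ay": 0, "az": 0, "claw": 1}]'

```text
t: 30.32
tool_pos: [0.4906, -0.0779, 0.0797]
ee_rot: [0.996, 0.091, 0.0, 0.0]
ft_force: [-0.3, 0.6, -0.5]
opening: 0.0152
```

Run:
```python
from h import *
s=st();print(s['tool_pos'],s['ft_force'],s['torque'])
plan(pinp(-.0),RP)
save('wrist','w23.png')
```

```text
[ 0.49058532 -0.07788641  0.07969976] [-0.26469457  0.59407332 -0.52032581] [-0.04420989 -0.01986171 -0.04977572]
d [-0.    -0.019  0.001] a [ 0.     -0.      0.0001] rows 0.0 | max 0.02 half/third: [-0.    -0.019  0.001] [ 0.     -0.      0.0001]
```

View pics/w23.png

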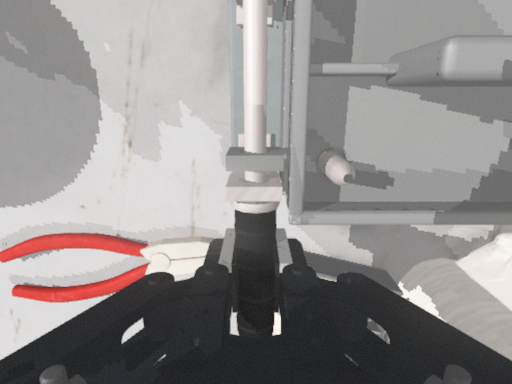

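Call:
play_rows --series '[{"dx": 0, "dy": -0.015, "dz": 0, "ax": 0, "ay": 0, "az": 0, "claw": 1}, {"dx": 0, "dy": -0.025, "dz": 0, "ax": 0, "ay": 0, "az": 0, "claw": 1}, {"dx": 0, "dy": -0.025, "dz": 0, "ax": 0, "ay": 0, "az": 0, "claw": 1}]'

```text
t: 30.75
tool_pos: [0.4903, -0.0761, 0.0798]
ee_rot: [0.996, 0.09, 0.0, 0.001]
ft_force: [1.1, -8.8, -3.7]
opening: 0.0152
```

Call:
play_rows --series '[{"dx": 0, "dy": -0.008, "dz": 0, "ax": 0, "ay": 0, "az": 0, "claw": 1}, {"dx": 0, "dy": -0.008, "dz": 0, "ax": 0, "ay": 0, "az": 0, "claw": 1}]'

```text
t: 31.0
tool_pos: [0.4903, -0.0762, 0.0798]
ee_rot: [0.996, 0.09, 0.0, 0.002]
ft_force: [0.5, -9.7, -3.3]
opening: 0.0155
```

Run:
```python
from h import *
s=st();print(s['tool_pos'],s['ft_force'],s['torque'])
save('wrist','w24.png')
t=cv2.imread('pics/w24.png');cv2.imwrite('pics/w24z.png',cv2.resize(t[130:260,200:320],None,fx=5,fy=5,interpolation=cv2.INTER_CUBIC))
```

```text
[ 0.49026356 -0.0761524   0.07984541] [ 0.4861997  -9.6892679  -3.26969325] [-1.50345922 -0.12214392  0.02677988]
```

View pics/w24z.png

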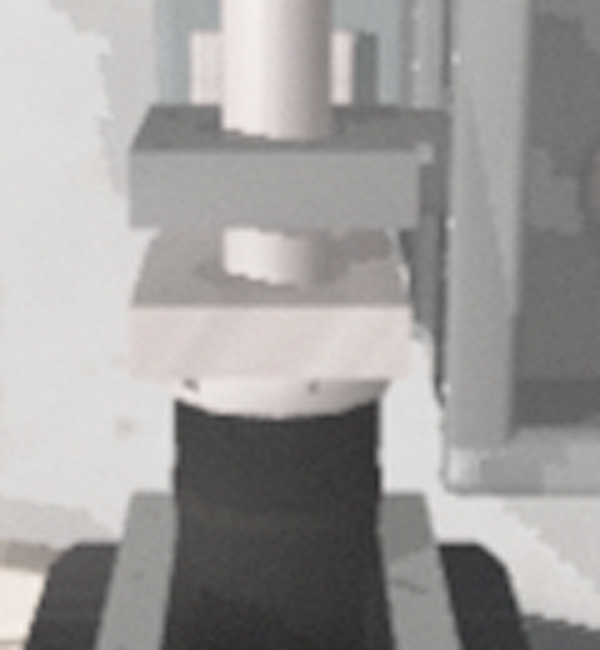

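Call:
play_rows --series '[{"dx": 0, "dy": 0, "dz": 0, "ax": 0, "ay": 0, "az": 0, "claw": 0.6}, {"dx": 0, "dy": 0, "dz": 0, "ax": 0, "ay": 0, "az": 0, "claw": 0.2}, {"dx": 0, "dy": 0, "dz": 0, "ax": 0, "ay": 0, "az": 0, "claw": 0.2}]'

```text
t: 31.42
tool_pos: [0.4903, -0.076, 0.0799]
ee_rot: [0.996, 0.09, 0.0, 0.002]
ft_force: [-0.9, -0.3, 0.4]
opening: 0.0344
```

Call:
play_rows --series '[{"dx": 0, "dy": 0.02, "dz": -0.2, "ax": 0, "ay": 0, "az": 0, "claw": 0.2}, {"dx": 0, "dy": 0.03, "dz": -0.6, "ax": 0, "ay": 0, "az": 0, "claw": 0.2}, {"dx": 0, "dy": 0.05, "dz": -1.0, "ax": 0, "ay": 0, "az": 0, "claw": 0.2}, {"dx": 0, "dy": 0.1, "dz": -1.0, "ax": 0, "ay": 0, "az": 0, "claw": 0.2}]'

```text
t: 31.92
tool_pos: [0.4936, -0.0877, 0.2036]
ee_rot: [0.996, 0.09, 0.003, 0.003]
ft_force: [-0.5, -0.2, -1.1]
opening: 0.0343
```

Run:
```python
from h import *
s=st();print(s['tool_pos'],s['ft_force'],s['t'])
save('wrist','w25.png')
```

```text
[ 0.49361002 -0.08771329  0.20357515] [-0.47889225 -0.23239066 -1.08786464] 31.925
```

View pics/w25.png

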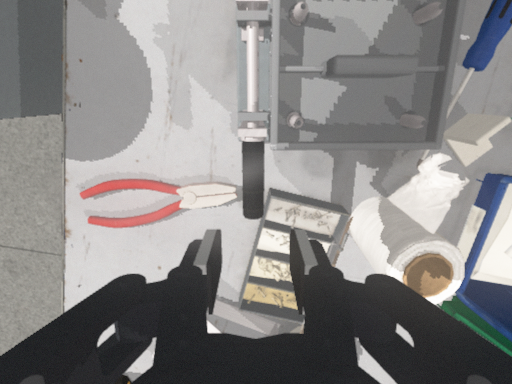

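Call:
play_rows --series '[{"dx": 0, "dy": -0.3, "dz": -0.4, "ax": 0, "ay": 0, "az": 0, "claw": 0.2}, {"dx": 0, "dy": -0.7, "dz": -0.5, "ax": 0, "ay": 0, "az": 0, "claw": 0.2}, {"dx": 0, "dy": -0.9, "dz": -0.5, "ax": 0, "ay": 0, "az": 0, "claw": 0.2}, {"dx": 0, "dy": -0.9, "dz": -0.5, "ax": 0, "ay": 0, "az": 0, "claw": 0.2}]'

```text
t: 32.48
tool_pos: [0.4728, 0.0197, 0.2598]
ee_rot: [0.996, 0.091, 0.001, 0.002]
ft_force: [-0.4, -0.5, -0.1]
opening: 0.0343
```

Run:
```python
from h import *
save('wrist','w26.png');save('scene','s26.png')
t=cv2.imread('pics/w26.png');cv2.imwrite('pics/w26z.png',cv2.resize(t[60:260,180:400],None,fx=3,fy=3,interpolation=cv2.INTER_CUBIC))
t=cv2.imread('pics/s26.png');cv2.imwrite('pics/s26z.png',cv2.resize(t[130:280,90:310],None,fx=3.5,fy=3.5,interpolation=cv2.INTER_CUBIC))
```

```text
(no output)
```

View pics/w26z.png

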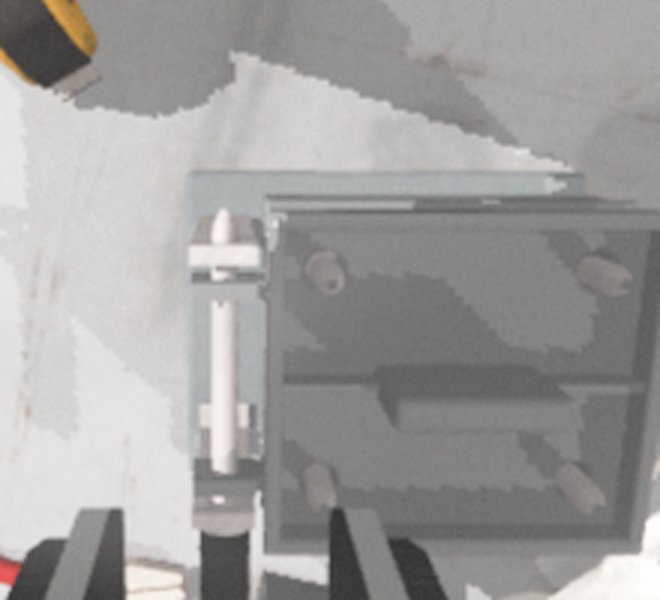

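View pics/s26z.png

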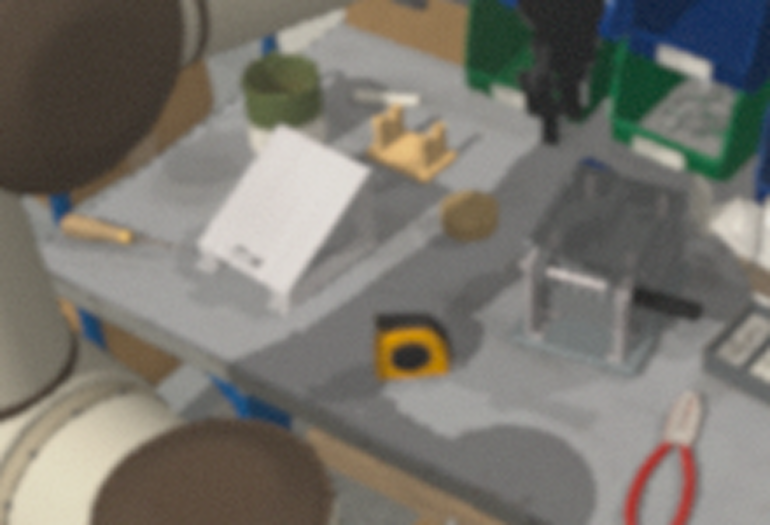

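```bash
python3 -c "
from h import *
print(order.job_done()); s=st(); print(s['t'],s['ft_force'])"
```

```text
the job is handed in; nothing more can be done
None
the job is handed in; nothing more can be done
```

The job is done and handed in at about 32.6 s of the 72 s allowed. The hand-in gave no verdict.

- **Deep tray:** I took it by its fin and set it on the lower shoulders. It passed the post bevels without contact. The force while seating it peaked at about 52 N, within the 120 N wrist limit, and was near zero after release. A wrist picture afterwards showed it down over all four posts.
- **Shallow tray:** I set it on the upper shoulders with a seating force under 10 N. Its lugs stand between the two front uprights.
- **Locking pin:** I pushed it from the stand's -y side through all four eyes. There was no noticeable resistance until the flange met the upright, at about 10 N. The last wrist picture shows the tip sticking out beyond the far upright; a close-up just before release shows the flange against the near one.
- **Last checks:** The gripper was open and clear of everything. The bystanders that appear in the last pictures look where they were. I did not check the ones that are out of view.
- **Disagreements:** My fit of the stand from the wrist camera was off by up to about 3 pixels at the post tips. The scene camera read about 1 pixel off from the predicted pin position. The trays' x offset in the gripper came out 1–2 mm apart between pictures and arm pose. None of this affected the fits.

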